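Hang the dip basket up to drain

ROBOT

A 7-joint arm with a two-finger parallel gripper is mounted at the origin on the work surface. World frame = base frame: x ahead of the robot, y to its left, z up, the work surface at z = 0. Lengths are in m, angles in rad, forces in N, time in s.
With the tool pointing down it reaches from about 0.425 to 0.925 m from the base axis. Payload 6.8 kg.
Tool frame: the origin (TCP) lies at the very end of the fingers, on their centre line; the grasp point (between the pads) lies 19 mm behind it; y points along the fingers, x is the direction in which the jaws open and shut, and the axes are right-handed (so a half turn about y gives the same grasp; the last joint's range is limited). The gripper opens to 85 mm and grips with 20 to 120 N. Pads are 22 mm wide; open, the fingers measure 114 mm over their backs; the gripper's body (76 mm by 85 mm) begins 54 mm behind the grasp point. The pads swing forward as they close: fully open they stand 13 mm farther back than shut.
Start: joints at [-1.4, 0.477, 0.022, 1.555, -0.011, 1.109, -0.083], TCP at [0.186, 0.649, 0.203] pointing down, gripper open.
Joint ranges: [-2.96, 2.96], [-0.34, 2.1], [-1.41, 1.46], [0.24, 2.44], [-1.37, 4.51], [0.17, 1.92], [-2.96, 2.96]. Speed limits (rad/s): [2.39, 2.39, 3.14, 3.14, 3.14, 3.14, 3.14].

INTERFACE

Orientations are given as a rotation vector (axis times angle).
In Python, from bench import r, imaging gives the robot as it stands.
- The arm moves only by the shell command python3 -m jog 'ROWS' [FORCE]. ROWS is text: rows parted by semicolons, each of 7 numbers parted by spaces: the turn, a rotation vector about the tool's x, y, z in degrees, then the shift along the tool's x, y, z in mm, then the opening, from 0 (shut) to 1 (fully open). A call has exactly 5 rows; each row shifts and turns the commanded pose from where the row before left it, along the tool's axes as they then stand; what a row does not reach is not made up. A row lasts 1/12 s, in which the tool goes at most 41.7 mm and 7.16 degrees, less where a joint would pass 70% of its speed; a pose out of reach is approached as far as the arm can. A call with a gripper value outside its range is refused whole. The fingers move at their own pace and stop on an object; FORCE is the grip in N (left out, the last holds). Time passes only in rows, so rows that do not move let the fingers close, or fill a call up. It gives the time, the measured TCP pose, the force and the opening at its end, in the units of the state.
- r.get_obs(): the state, without advancing time (a new reading comes with each control period).
- imaging.grab_frame(name): name is "scene" or "top" or "wrist"; returns a dict with "color" (400x640x3 uint8, red, green, blue), "z_map" (400x640 float32, m along the optical axis (not along the pixel's ray), 0 where there is no reading), "fx", "fy", "cx", "cy" (pixels), "k1" (the pictures are not rectified: a ray, as slopes to the right and down, at radius r is drawn at 1 + k1 r^2 times it, then the intrinsics apply), "world_to_cam" (4x4, takes a point from world to camera coordinates); the wrist camera has in their place "hand_eye" (4x4, takes a point from camera to tool coordinates, whose origin is the TCP and whose axes are the tool frame's). Camera axes: x right, y up, looking along -z (the intrinsics and any distortion apply to the point x, -y, -z); pixel columns grow to the right and rows downward; lengths in m; the calibration is good to about 2 mm. A picture is of the moment at which its call begins: read the wrist's pose just before it.
- r.hand_in(): hands the job in, once; it reports no verdict.
The state is a dict: "clock": time; "joints": joint angles; "qvel": joint speeds; "tau": joint torques, N m; "tcp_pos": TCP position; "orientation": TCP orientation; "contact_force": force on the tool from outside, world axes, zero at the start; "moment": the same for the moment, N m; "grip_width": finger opening in m.
Only numpy, scipy, OpenCV 4.12 (cv2) and the standard library are available. Lean on these libraries where they do the work, as an engineer would, in place of code of your own. Each camera call takes 0.05 s, during which the arm holds its last target.

TASK

The basket of freshly washed sleeves has to drip dry. While it stands on the bench, raise its folded-down bail upright; then lift the basket by the bail, keeping it level with the sleeves inside, and hang it by the bail's grip across both prongs of the double hook over the drip tray, behind the upturned tips. Set it down gently on the prongs, let go and leave it hanging still, without disturbing the other things on the bench.

Things in the scene. Friction and masses are not known exactly. Their poses are not given: they have to be found in the camera images.
- basket: Round perforated steel dip basket, loose, 140 mm across the rim, 65 mm tall, about 0.6 kg with its load. Origin: centre of its underside, z up. Ears at the rim on its +y and -y sides (to 84 mm up) hold the bail's pivots, 75 mm above the underside. At the start the bail is folded down over the rim on the basket's -x side, which faces roughly towards the robot.
- bail (a joint): Angle of the wire bail about the basket's y axis, rad: 0 = upright, positive = folded to the basket's -x side, 1.8 = fully down on the rim (stop; -1.8 on the other side). Swings easily with slight friction: left within about 0.4 rad of upright it stays, lower it falls down again. The grip's middle is 120 mm from the pivot axis.
- bail_grip (a point): Centre of the bail's straight grip: an aluminium tube 12 mm thick, 92 mm long on 6 mm wire, parallel to the basket's y. Turns with the bail: y along the tube, z from pivots to grip. Folded, it is 117 mm from the basket's axis (40 mm clear of the wall), 48 mm above the bench; upright, 195 mm above the underside. The wire legs below it are 100 mm apart, wider lower down.
- stand: Drain stand, fixed: steel drip tray with 25 mm high rim, x -115 to +145, y -110 to +110 mm, and a grey 20 mm square post 250 mm tall at its +x end. From a plate on the post (front at x = +115 mm) two level steel prongs, a double hook, point to the stand's -x side, roughly towards the robot. Origin: on the bench, under the hanging place.
- hook_seat (a point): Half-way between the two prongs, level with their upper surfaces (240 mm above the bench), 12 mm to +x of the stand's origin; axes as the stand's. Prongs: along x, 8 mm thick, centres at y = -34 and +34 mm. Upturned tips 30 to 47 mm to -x of here, 22 mm high; plate 103 mm to +x. Hung here, the basket clears the post, the tube's axis is 6 mm above this point.
- sleeve_a_center (a point): Centre of a turned steel sleeve, 42 mm outside, 32 mm bore, 48 mm long, standing loose in the basket on its 4 mm thick floor; it ends below the rim.
- sleeve_b_center (a point): Centre of the second, equal sleeve in the basket.
- tube_center (a point): Centre of a bystander: steel tube standing on end, 54 mm across and 140 mm tall, loose.
- spanner: Bystander: steel spanner 190 mm long lying flat on the bench, loose. Origin: underside, mid-length; x along it.
- oiler: Bystander: white plastic bottle with black cap, 56 mm across and 130 mm tall, standing loose. Origin: centre of its underside.
Mind the look-alikes: they are no part of the job. What is shaped like the basket but blue, brown or yellow is not meant.

How it is judged:
On the way:
1. the bail is raised to within 0.35 rad of upright while the basket still stands level on the bench (value of joint bail between -0.35 and 0.35 rad and height (world z) of basket below 0.008 m and angle between basket's own z axis and vertical below 0.15 rad), for 0.1 s.
At the end, for the whole second after the job is handed in: Bail grip on both prongs behind the tips (axis 0-12 mm above them; 28 mm before to 60 mm behind the seat, 20 mm sideways, 0.2 rad of square); basket clear of the tray, within 0.25 rad of level, slower than 30 mm/s, both sleeves inside, let go (z of bail_grip in the frame of hook_seat between 0 and 0.012 m and x of bail_grip in the frame of hook_seat between -0.028 and 0.06 m and y of bail_grip in the frame of hook_seat between -0.02 and 0.02 m and angle between the y axis of bail_grip and the y axis of hook_seat, either way round below 0.2 rad and angle between basket's own z axis and vertical below 0.25 rad and linear speed of basket below 0.03 m/s and height (world z) of basket above 0.035 m and contact force between basket and stand above 1.5 N and distance between each of sleeve_a_center, sleeve_b_center and basket below 0.08 m); the robot touches nothing.
It fails at once if the basket is tipped more than 0.6 rad (angle between basket's own z axis and vertical above 0.6 rad).
It fails at once if a sleeve comes out of the basket (distance between any of sleeve_a_center, sleeve_b_center and basket above 0.1 m).
It fails at once if the basket is let fall (moves faster than 0.35 m/s while not held) (contact force between the fingers and basket below 0.1 N and linear speed of basket above 0.35 m/s).
It fails at once if the basket is forced onto the hook (more than 60 N between basket and stand) (contact force between basket and stand above 60 N).
It fails at once if a bystander (tube, spanner or oil bottle) is moved more than 30 mm (distance of any of tube_center, spanner, oiler from where it was at the start of the episode above 0.03 m).
It also fails if it takes over 69 s, if anything falls off the work surface, if the arm or the gripper's body presses on something with over 40 N, if the wrist force passes 120 N, or if a joint passes its speed limit or range.

## Working session

There is one attempt and no reset: what is moved stays moved. The work goes in short steps, Python scripts to look and compute and a shell command to move; the robot and the scene stay as the last step left them, time stands still between calls to the robot, and variables do not carry over. Pictures are saved under pics/ and viewed, and the job is handed in when it is done.

```bash
ls; mkdir -p pics
python3 - <<'E'
from bench import r, imaging
import cv2
o=r.get_obs()
for k,v in o.items(): print(k,v)
for n in ["scene","top","wrist"]:
    f=imaging.grab_frame(n)
    cv2.imwrite(f"pics/{n}0.png",f["color"][:,:,::-1])
    print(n,{k:v for k,v in f.items() if k not in("color","z_map")}, (f["z_map"]>0).mean())
E
```

```text
pics
clock 0.0
joints [-1.40008059  0.47782235  0.02233177  1.55642748 -0.01151667  1.10929038
 -0.08309536]
qvel [-0.00074341 -0.00113191  0.00044685  0.00014545  0.00044759 -0.00047359
 -0.00093432]
tau [ 9.62800698e-06 -5.96457160e+01  1.60791781e+00 -2.81196392e+01
  1.24032740e-02  9.38346639e-03  6.01281329e-06]
tcp_pos [0.18560503 0.64832464 0.2018208 ]
orientation [-1.32949881 -1.00044006  1.00273515]
contact_force [-0.01112078 -0.38118923  0.7827792 ]
moment [-0.03696668 -0.00582197  0.01488278]
grip_width 0.0852551620695139
scene {'fx': 441.2538424789454, 'fy': 441.2538424789454, 'cx': 315.2529126151924, 'cy': 198.76423781255178, 'k1': -0.06260205833865237, 'world_to_cam': array([[ 0.52906655,  0.84857502,  0.00300408, -0.18852017],
       [-0.54615726,  0.33780249,  0.76655184,  0.12404067],
       [ 0.64946195, -0.40719764,  0.6421754 , -1.78588837],
       [ 0.        ,  0.        ,  0.        ,  1.        ]])} 0.99607421875
top {'fx': 490.84000352669835, 'fy': 490.84000352669835, 'cx': 320.7332199294347, 'cy': 193.9649451215054, 'k1': -0.02820379008433401, 'world_to_cam': array([[-0.01607179, -0.99985125,  0.00625976, -0.03373413],
       [ 0.99616651, -0.01547353,  0.08609789, -0.45704723],
       [-0.08598823,  0.00761951,  0.99626702, -1.71054509],
       [ 0.        ,  0.        ,  0.        ,  1.        ]])} 0.99587109375
wrist {'fx': 280.34490445188675, 'fy': 280.34490445188675, 'cx': 320.5853499528253, 'cy': 201.23232766084894, 'k1': -0.03844936404281887, 'hand_eye': array([[ 9.99999519e-01, -6.28298565e-04,  7.52747104e-04,
         1.13103804e-03],
       [ 8.95280773e-04,  2.72040858e-01, -9.62285285e-01,
        -1.71160829e-01],
       [ 3.99824496e-04,  9.62285497e-01,  2.72041290e-01,
         7.02407248e-02],
       [ 0.00000000e+00,  0.00000000e+00,  0.00000000e+00,
         1.00000000e+00]])} 0.99582421875
```

View pics/scene0.png

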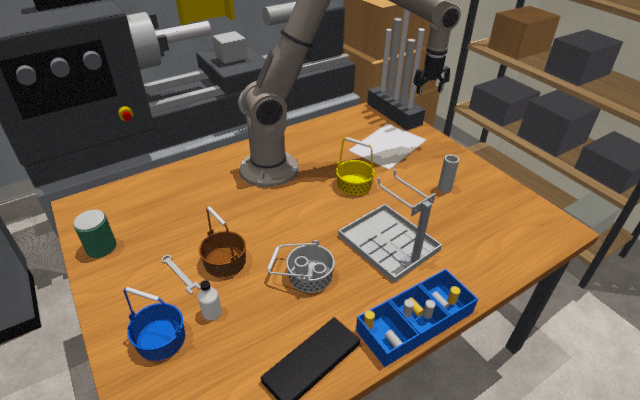

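View pics/top0.png

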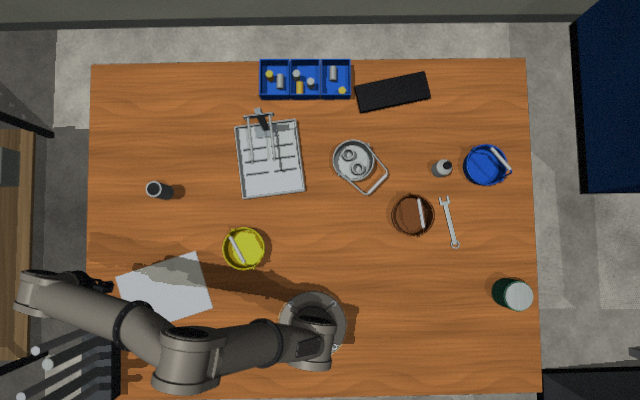

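View pics/wrist0.png

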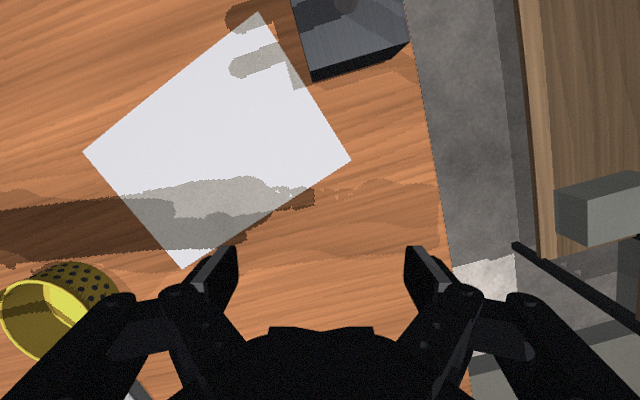

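The scene view shows the grey basket at (310,268) with its bail at (290,262). The stand's prongs are at (405,190) and the post is at (422,230). In the top view the basket is at (354,162), the grip at about (378,184) and the stand at (268,155).

```bash
cat > h.py <<'E'
import numpy as np, cv2
from bench import r, imaging
from scipy.spatial.transform import Rotation as R
def grab(n):
    o=r.get_obs(); f=imaging.grab_frame(n)
    if n=="wrist":
        T=np.eye(4); T[:3,:3]=R.from_rotvec(o["orientation"]).as_matrix(); T[:3,3]=o["tcp_pos"]
        f["c2w"]=T@f["hand_eye"]
    else: f["c2w"]=np.linalg.inv(f["world_to_cam"])
    return f
def slopes(f,uv):
    uv=np.atleast_2d(np.asarray(uv,float))
    K=np.array([[f["fx"],0,f["cx"]],[0,f["fy"],f["cy"]],[0,0,1]])
    return cv2.undistortPoints(uv[:,None],K,np.array([f["k1"],0,0,0.]),).reshape(-1,2)
def rays(f,uv):
    s=slopes(f,uv); d=np.c_[s[:,0],-s[:,1],-np.ones(len(s))]
    return f["c2w"][:3,3], d@f["c2w"][:3,:3].T
def onplane(f,uv,z):
    o,d=rays(f,uv); return o+d*((z-o[2])/d[:,2])[:,None]
def cloud(f):
    v,u=np.mgrid[0:400,0:640]; o,d=rays(f,np.c_[u.ravel(),v.ravel()])
    return (o+d*f["z_map"].ravel()[:,None]).reshape(400,640,3)
def proj(f,P):
    w=np.linalg.inv(f["c2w"]); P=np.atleast_2d(P); c=P@w[:3,:3].T+w[:3,3]
    s=np.c_[c[:,0],-c[:,1]]/-c[:,2:]; s=s*(1+f["k1"]*(s**2).sum(1))[:,None]
    return s*[f["fx"],f["fy"]]+[f["cx"],f["cy"]]
def tri(fa,a,fb,b):
    o1,d1=rays(fa,a);o2,d2=rays(fb,b);d1=d1[0];d2=d2[0]
    t=np.linalg.lstsq(np.c_[d1,-d2],o2-o1,rcond=None)[0]
    p,q=o1+t[0]*d1,o2+t[1]*d2
    return (p+q)/2,np.linalg.norm(p-q)
def crop(f,name,u0,v0,u1,v1,s):
    im=cv2.resize(f["color"][v0:v1,u0:u1,::-1],None,fx=s,fy=s,interpolation=cv2.INTER_CUBIC)
    cv2.imwrite("pics/"+name,im)
E
python3 - <<'E'
from h import *
f=grab("top"); crop(f,"topb.png",320,125,400,205,7)
crop(f,"tops.png",225,95,315,205,5)
c=cloud(f); np.set_printoptions(precision=3,suppress=True)
g=grab("scene"); crop(g,"sceneb.png",260,225,345,300,8); crop(g,"scenes.png",330,160,450,290,4)
for n,p in {"base?":(380,130),"tube":(154,188),"oil":(446,167)}.items(): print(n,c[p[1],p[0]])
# bench check
print(c[240:245,350,2])
m=(c[...,2]>.22)&(c[...,2]<.275)&(c[...,0]>.3); v,u=np.nonzero(m); print(len(u)); 
P=c[m]; m2=(P[:,1]>-.0)
print(np.c_[u,v,P][::6])
E
```

```text
base? [ 0.685 -0.258  0.01 ]
tube [0.481 0.53  0.074]
oil [ 0.53  -0.457  0.136]
[ 0.003  0.003 -0.002  0.014 -0.006]
400
[[255.    108.      0.707   0.16    0.25 ]
 [255.    109.      0.704   0.16    0.253]
 [254.    110.      0.7     0.163   0.254]
 [260.    110.      0.7     0.145   0.253]
 [259.    111.      0.697   0.148   0.254]
 [258.    112.      0.694   0.151   0.254]
 [254.    113.      0.691   0.163   0.254]
 [260.    113.      0.691   0.145   0.251]
 [268.    113.      0.69    0.12    0.253]
 [255.    114.      0.689   0.161   0.247]
 [261.    114.      0.687   0.142   0.253]
 [267.    114.      0.687   0.123   0.255]
 [273.    114.      0.69    0.106   0.24 ]
 [253.    115.      0.684   0.166   0.254]
 [259.    115.      0.683   0.147   0.257]
 [265.    115.      0.686   0.13    0.245]
 [271.    115.      0.688   0.112   0.237]
 [245.    116.      0.682   0.191   0.254]
 [251.    116.      0.682   0.173   0.25 ]
 [257.    116.      0.683   0.155   0.246]
 [263.    116.      0.686   0.137   0.235]
 [269.    116.      0.684   0.118   0.24 ]
 [244.    117.      0.679   0.19
[... 1203 characters left out ...]
81   0.24 ]
 [250.    144.      0.598   0.179   0.233]
 [272.    145.      0.592   0.109   0.241]
 [274.    146.      0.589   0.103   0.238]
 [250.    148.      0.585   0.178   0.236]
 [250.    149.      0.58    0.177   0.242]
 [250.    150.      0.578   0.178   0.239]
 [250.    151.      0.576   0.179   0.234]
 [252.    152.      0.571   0.171   0.241]
 [274.    153.      0.567   0.104   0.238]
 [251.    155.      0.561   0.174   0.243]
 [251.    156.      0.558   0.174   0.242]
 [251.    157.      0.556   0.175   0.24 ]
 [251.    158.      0.553   0.175   0.238]
 [251.    159.      0.549   0.175   0.239]
 [251.    160.      0.547   0.175   0.238]
 [253.    161.      0.54    0.166   0.26 ]]
```

View pics/topb.png

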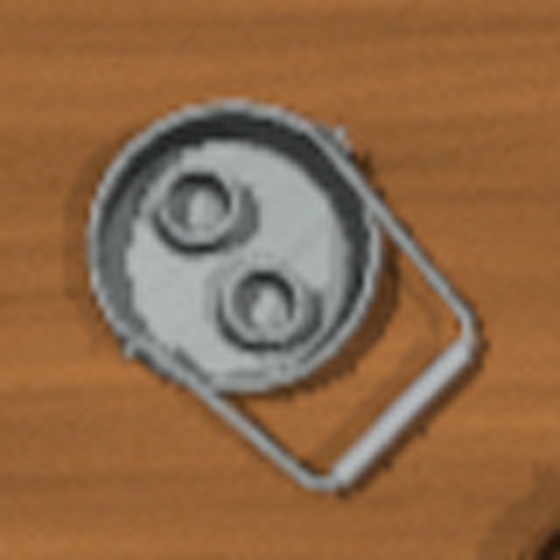

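View pics/tops.png

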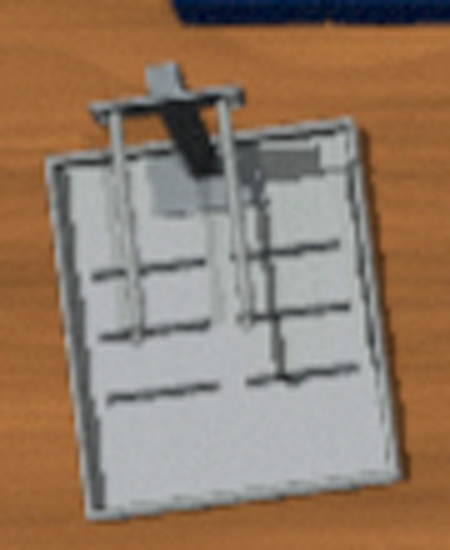

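View pics/sceneb.png

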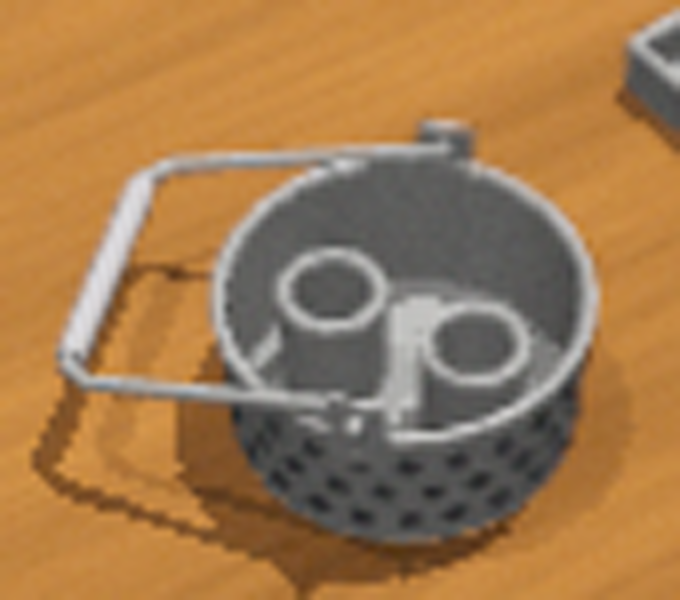

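View pics/scenes.png

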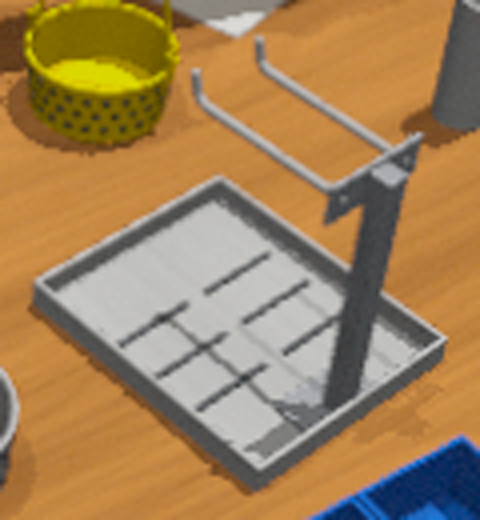

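Run:
```python
from h import *
np.set_printoptions(precision=4,suppress=True)
f=grab("top"); g=grab("scene")
o=lambda p,u0,v0,s:(np.array(p,float)+.5)/s-.5+[u0,v0]
T=lambda p:o(p,320,125,7); S=lambda p:o(p,260,225,8); TS=lambda p:o(p,225,95,5); SS=lambda p:o(p,330,160,4)
print("rim c top",onplane(f,T((236,246)),.065)," scene",onplane(g,S((406,295)),.065))
gt=onplane(f,[T((338,482)),T((466,348))],.048); print("grip top",gt, gt.mean(0))
gs=onplane(g,[S((143,178)),S((75,352))],.048); print("grip scene",gs,gs.mean(0))
print(tri(f,T((402,415)),g,S((109,265))))
e=onplane(f,[T((340,133)),T((128,350))],.08);print("ears",e,e.mean(0)); e=onplane(g,[S((445,130)),S((355,415))],.08);print("ears s",e,e.mean(0))
c=onplane(f,[TS((47,158)),TS((352,120)),TS((403,478)),TS((90,518))],.025); print("tray",c); print(c.mean(0))
d=np.diff(np.r_[c,c[:1]],axis=0); print(np.linalg.norm(d[:,:2],axis=1),np.degrees(np.arctan2(d[:,1],d[:,0])))
c=onplane(g,[SS((258,470)),SS((443,342)),SS((220,180)),SS((37,285))],.025); print("tray s",c,c.mean(0))
d=np.diff(np.r_[c,c[:1]],axis=0); print(np.linalg.norm(d[:,:2],axis=1),np.degrees(np.arctan2(d[:,1],d[:,0])))
# prongs: tip (near robot) base of tip, and plate end, z=.236
p=onplane(f,[TS((118,118)),TS((135,325)),TS((224,105)),TS((245,310))],.240);print("prongs top",p)
p=onplane(g,[SS((388,150)),SS((262,66)),SS((328,187)),SS((200,100))],.236);print("prongs sc",p)
```

```text
rim c top [[ 0.5696 -0.155   0.065 ]]  scene [[ 0.5681 -0.1496  0.065 ]]
grip top [[ 0.4534 -0.2043  0.048 ]
 [ 0.5193 -0.2697  0.048 ]] [ 0.4863 -0.237   0.048 ]
grip scene [[ 0.4485 -0.1975  0.048 ]
 [ 0.5143 -0.2616  0.048 ]] [ 0.4814 -0.2296  0.048 ]
(array([ 0.4865, -0.2344,  0.0543]), np.float64(0.003935960770318613))
ears [[ 0.6225 -0.2062  0.08  ]
 [ 0.5168 -0.1     0.08  ]] [ 0.5697 -0.1531  0.08  ]
ears s [[ 0.5152 -0.0995  0.08  ]
 [ 0.6186 -0.2017  0.08  ]] [ 0.5669 -0.1506  0.08  ]
tray [[0.7028 0.2638 0.025 ]
 [0.727  0.0464 0.025 ]
 [0.4701 0.0135 0.025 ]
 [0.4453 0.2336 0.025 ]]
[0.5863 0.1393 0.025 ]
[0.2187 0.2589 0.2215 0.2592] [ -83.6559 -172.6876   96.4269    6.6803]
tray s [[0.724  0.0499 0.025 ]
 [0.7003 0.2635 0.025 ]
 [0.4466 0.2361 0.025 ]
 [0.4715 0.021  0.025 ]] [0.5856 0.1426 0.025 ]
[0.2149 0.2552 0.2165 0.2541] [  96.3072 -173.8386  -83.3983    6.5111]
prongs top [[0.678  0.183  0.24  ]
 [0.5475 0.1728 0.24  ]
 [0.6853 0.1169 0.24  ]
 [0.5558 0.1047 0.24  ]]
prongs sc [[0.6659 0.188  0.236 ]
 [0.539  0.1751 0.236 ]
 [0.6739 0.123  0.236 ]
 [0.5473 0.1078 0.236 ]]
```

```bash
cat >> h.py <<'E'
np.set_printoptions(precision=4,suppress=True)
def down(adeg):
    a=np.radians(adeg); x=np.array([np.cos(a),np.sin(a),0]); y=np.array([0,0,-1.]); return np.c_[x,y,np.cross(x,y)]
def go(p,adeg):
    o=r.get_obs(); A=R.from_rotvec(o["orientation"]).as_matrix(); B=down(adeg); d=np.array(p)-o["tcp_pos"]
    print("tcp",o["tcp_pos"],"a",np.degrees(np.arctan2(A[1,0],A[0,0])),"tilt",np.degrees(np.arccos(-A[2,1])))
    print("turn(deg)",np.degrees(R.from_matrix(A.T@B).as_rotvec()),"shift in present axes mm",1000*A.T@d,"shift in goal axes mm",1000*B.T@d)
    print("t",o["clock"],"q",o["joints"],"F",o["contact_force"],"w",o["grip_width"])
E
python3 -c "
from h import *
go([.486,-.235,.25],45); go([.486,-.235,.25],225)"
```

```text
tcp [0.1857 0.6488 0.2026] a 74.02694760582085 tilt 0.022451405920390466
turn(deg) [ 0.0073 29.0269 -0.0215] shift in present axes mm [-767.0857  -47.1061 -531.9183] shift in goal axes mm [-412.6199  -47.4211 -837.3008]
t 0.35 q [-1.4001  0.4772  0.0224  1.5556 -0.0115  1.1093 -0.0831] F [ 0.8049 -0.2039  0.3415] w 0.0856490253008387
tcp [0.1857 0.6488 0.2026] a 74.02694760582085 tilt 0.022451405920390466
turn(deg) [  -0.0289 -150.973    -0.0098] shift in present axes mm [-767.0857  -47.1061 -531.9183] shift in goal axes mm [412.6199 -47.4211 837.3008]
t 0.35 q [-1.4001  0.4772  0.0224  1.5556 -0.0115  1.1093 -0.0831] F [ 0.8049 -0.2039  0.3415] w 0.0856490253008387
```

```bash
python3 -m jog '0 0 0 -15 -25 -24 1;0 0 0 -20 -20 -30 1;0 0 0 -20 -20 -30 1;0 0 0 -20 -20 -30 1;0 0 0 -20 -20 -30 1'; python3 -m jog '0 0 0 -20 -20 -30 1;0 0 0 -20 -16 -30 1;0 0 0 -20 -10 -30 1;0 0 0 -20 0 -30 1;0 0 0 -20 0 -30 1'
python3 -c "
from h import *
go([.47,-.15,.36],45)"
```

```text
clock: 0.77
tcp_pos: [0.299, 0.5165, 0.3088]
orientation: [-1.328, -1.002, 1.001]
contact_force: [0.8, 1.0, 0.5]
grip_width: 0.0852
clock: 1.18
tcp_pos: [0.4159, 0.3793, 0.355]
orientation: [-1.328, -1.003, 0.999]
contact_force: [0.7, 0.4, 0.1]
grip_width: 0.0855
tcp [0.4159 0.3793 0.355 ] a 74.02824736939935 tilt 0.13514088846427572
turn(deg) [ 0.0118 29.0282  0.1361] shift in present axes mm [-493.9757   -5.894  -197.6496] shift in goal axes mm [-336.0281   -4.951  -412.5199]
t 1.1833 q [-1.0002  0.1796  0.1777  1.6304 -0.0328  1.3322  0.4744] F [0.7266 0.4246 0.0944] w 0.08552559884564508
```

```bash
python3 -m jog '0 0 0 -37 0 -15 1;0 0 0 -37 0 -15 1;0 0 0 -37 0 -15 1;0 0 0 -37 0 -15 1;0 0 0 -37 0 -15 1'; python3 -m jog '0 6 0 -37 0 -15 1;0 6 0 -35 0 -18 1;0 6 0 -32 0 -22 1;0 6 0 -30 0 -25 1;0 5 0 -28 0 -28 1'
python3 -c "
from h import *
go([.47,-.17,.36],45)"
```

```text
clock: 1.6
tcp_pos: [0.4357, 0.18, 0.3539]
orientation: [-1.328, -1.002, 1.001]
contact_force: [0.3, -0.1, 0.2]
grip_width: 0.0854
clock: 2.02
tcp_pos: [0.4554, -0.0156, 0.3541]
orientation: [-1.483, -0.611, 0.609]
contact_force: [-0.1, -0.6, -0.8]
grip_width: 0.0855
tcp [ 0.4554 -0.0156  0.3541] a 44.73719293230612 tilt 0.06679901223025483
turn(deg) [ 0.004  -0.2628  0.0667] shift in present axes mm [ -98.2919   -5.9992 -119.9829] shift in goal axes mm [ -98.8481   -5.8929 -119.5303]
t 2.0167 q [-0.6151 -0.0462  0.5007  1.8637  0.0222  1.3175  0.6605] F [-0.1123 -0.6134 -0.804 ] w 0.08552245442864434
```

```bash
python3 -m jog '0 0 0 -24 10 -30 1;0 0 0 -26 10 -30 1;0 0 0 -26 20 -30 1;0 0 0 -26 20 -30 0.7;0 0 0 -26 20 -30 0.7'; python3 -m jog '0 0 0 -5 20 -26 0.7;0 0 0 0 0 0 0.7;0 0 0 0 0 0 0.7;0 0 0 0 0 0 0.7;0 0 0 0 0 0 0.7'
python3 - <<'E'
from h import *
go([.486,-.235,.029],45)
f=grab("wrist"); cv2.imwrite("pics/w1.png",f["color"][:,:,::-1])
c=cloud(f); print(c[200,320], c[150,320])
print(proj(f,[[.486,-.235,.048],[.569,-.152,.065]]))
E
```

```text
clock: 2.43
tcp_pos: [0.4706, -0.2047, 0.2774]
orientation: [-1.483, -0.616, 0.613]
contact_force: [0.9, 1.1, -0.2]
grip_width: 0.0638
clock: 2.85
tcp_pos: [0.486, -0.2237, 0.2585]
orientation: [-1.482, -0.617, 0.614]
contact_force: [0.6, 0.6, 1.2]
grip_width: 0.0594
tcp [ 0.486  -0.2237  0.2585] a 45.12685116424126 tilt 0.09768629799993804
turn(deg) [0.0351 0.1268 0.0912] shift in present axes mm [ -8.4244 229.4495  -7.8392] shift in goal axes mm [ -8.0417 229.4578  -7.9978]
t 2.85 q [-0.3064  0.2251  0.7419  1.8602 -0.1699  1.1187  1.285 ] F [0.6316 0.5937 1.1503] w 0.05942328355664577
[ 0.5205 -0.2584  0.0006] [ 0.4649 -0.203  -0.0003]
[[314.3754 180.7219]
 [402.1946 183.5637]]
```

View pics/w1.png

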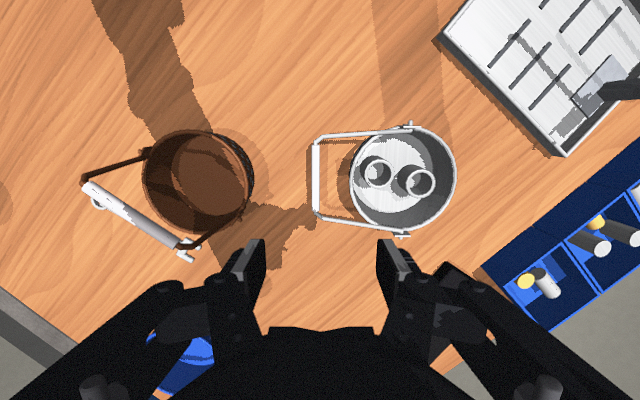

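Run:
```python
from h import *
f=grab("wrist"); crop(f,"w1c.png",290,110,470,250,4)
c=cloud(f)
for p in [(90,185),(180,240),(135,212),(200,132),(150,150),(187,250),(83,180),(98,200)]: print(p,c[p[1],p[0]])
A=c[(c[...,2]>.07)&(c[...,1]<-.22)&(c[...,0]<.56)&(c[...,2]<.3)]
u=proj(f,A); A=A[(u[:,1]<260)&(u[:,0]<290)]; print(len(A),A.min(0),A.max(0)); 
# nearest tall stuff to the grip in tool x/z axes
B=down(45); q=(A-[.486,-.235,0])@B; print(q.min(0),q.max(0))
```

```text
(90, 185) [ 0.3319 -0.3503  0.1993]
(180, 240) [ 0.4186 -0.3397  0.1921]
(135, 212) [ 0.3735 -0.345   0.1952]
(200, 132) [ 0.3364 -0.2905  0.0652]
(150, 150) [ 0.3051 -0.353   0.069 ]
(187, 250) [ 0.4244 -0.4788  0.0015]
(83, 180) [ 0.3236 -0.3533  0.1963]
(98, 200) [ 0.3446 -0.3565  0.1995]
2634 [ 0.2966 -0.3699  0.0705] [ 0.4655 -0.2358  0.2999]
[-0.2227 -0.2999 -0.0527] [-0.0215 -0.0705  0.0495]
```

View pics/w1c.png

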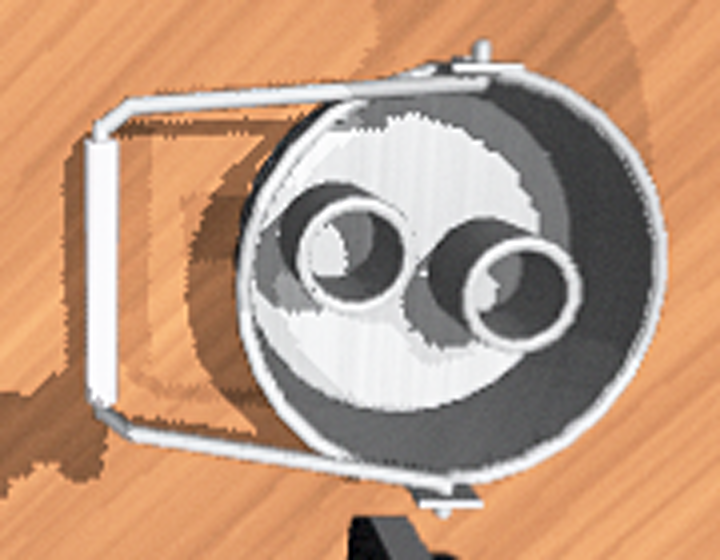

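Run:
```python
from h import *
f=grab("wrist")
e=onplane(f,[(314.9,144.7),(314.9,210.1)],.048); print(e,e.mean(0),np.linalg.norm(e[1]-e[0]),np.degrees(np.arctan2(*(e[0]-e[1])[[1,0]])))
t=tri(f,(314.9,177.5),grab("top"),(377.0,184)); print(t)
go(list(e.mean(0)[:2])+[.029],45)
# ears outer ends crop (484,45),(445,510)
e=onplane(f,[(290+484/4-.4,110+66/4-.4),(290+445/4-.4,110+490/4-.4)],.08); print(e,e.mean(0),np.degrees(np.arctan2(*(e[0]-e[1])[[1,0]])))
```

```text
[[ 0.452  -0.1996  0.048 ]
 [ 0.5168 -0.2647  0.048 ]] [ 0.4844 -0.2321  0.048 ] 0.09193936951916153 134.85329371200476
(array([ 0.5051, -0.2585, -0.1304]), np.float64(0.0015762745629470999))
tcp [ 0.486  -0.2239  0.2584] a 45.11535255107579 tilt 0.10938381864954144
turn(deg) [0.045  0.1153 0.0997] shift in present axes mm [ -7.3599 229.3709  -4.5375] shift in goal axes mm [ -6.9514 229.3797  -4.7322]
t 3.05 q [-0.3063  0.2252  0.7424  1.8604 -0.1701  1.1184  1.2856] F [ 0.1079 -0.3064 -0.4536] w 0.05979661215008518
[[ 0.5166 -0.0991  0.08  ]
 [ 0.6134 -0.1973  0.08  ]] [ 0.565  -0.1482  0.08  ] 134.61465928279634
```

```bash
python3 -m jog '0 0 0 -7 20 -5 0.45;0 0 0 0 30 0 0.45;0 0 0 0 35 0 0.45;0 0 0 0 35 0 0.45;0 0 0 0 10 0 0.45'; python3 -m jog '0 0 0 0 0 0 0.45;0 0 0 0 0 0 0.45;0 0 0 0 0 0 0.45;0 0 0 0 0 0 0.45;0 0 0 0 0 0 0.45'
python3 - <<'E'
from h import *
go([.4844,-.2321,.029],45)
f=grab("wrist"); cv2.imwrite("pics/w2.png",f["color"][:,:,::-1])
print(proj(f,[[.4844,-.2321,.048],[.452,-.1996,.048],[.5168,-.2647,.048]]))
E
```

```text
clock: 3.47
tcp_pos: [0.4816, -0.2311, 0.1237]
orientation: [-1.478, -0.611, 0.619]
contact_force: [-1.2, 0.0, -0.6]
grip_width: 0.0387
clock: 3.88
tcp_pos: [0.4853, -0.2336, 0.1292]
orientation: [-1.484, -0.617, 0.612]
contact_force: [-0.1, -0.7, 1.0]
grip_width: 0.0386
tcp [ 0.4853 -0.2336  0.1292] a 45.03286620949091 tilt 0.17775164633103238
turn(deg) [0.1426 0.0327 0.1061] shift in present axes mm [  0.2027 100.1968   1.974 ] shift in goal axes mm [  0.3872 100.2009   1.7248]
t 3.8833 q [-0.1972  0.4005  0.6714  1.9901 -0.3282  0.8556  1.4394] F [-0.0896 -0.7168  0.9611] w 0.038603828007591906
[[320.6427 198.387 ]
 [320.7758 148.6152]
 [320.4495 243.6765]]
```

View pics/w2.png

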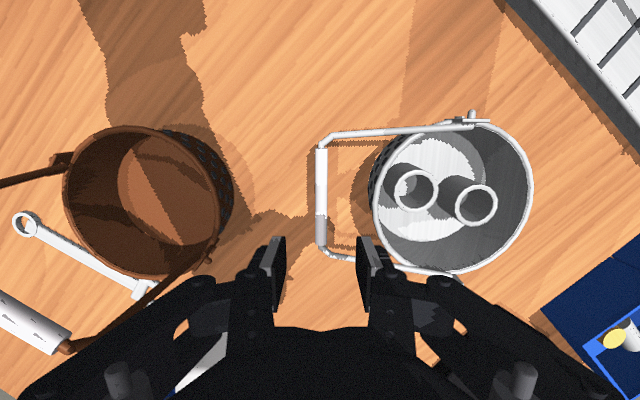

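Run:
```python
from h import *
f=grab("wrist"); c=cloud(f); B=down(45)
for p in [(210,257),(208,262),(190,272),(176,283),(150,300),(110,325),(70,345),(225,215),(230,190)]:
    q=c[p[1],p[0]]; print(p,f["color"][p[1],p[0]],q,(q-[.4844,-.2321,0])@B)
```

```text
(210, 257) [143  99  70] [ 0.4516 -0.3846  0.0007] [-0.131  -0.0007 -0.0846]
(208, 262) [102  67  47] [ 0.449  -0.3374  0.0784] [-0.0995 -0.0784 -0.0495]
(190, 272) [242 167 113] [ 0.4469 -0.418   0.0006] [-0.1579 -0.0006 -0.1049]
(176, 283) [234 166 114] [ 0.444  -0.4434 -0.0002] [-0.178   0.0002 -0.1208]
(150, 300) [39 23 14] [ 0.435  -0.3392  0.1463] [-0.1106 -0.1463 -0.0408]
(110, 325) [39 25 13] [ 0.4286 -0.3386  0.1762] [-0.1148 -0.1762 -0.0358]
(70, 345) [48 29 22] [ 0.422  -0.3396  0.1954] [-0.1202 -0.1954 -0.0318]
(225, 215) [47 37 36] [ 0.4312 -0.3119  0.0397] [-0.0941 -0.0397 -0.0188]
(230, 190) [41 41 42] [ 0.417  -0.298   0.0174] [-0.0943 -0.0174  0.001 ]
```

```bash
python3 -m jog '0 0 0 0 25 1.5 0.45;0 0 0 0 25 0 0.45;0 0 0 0 25 0 0.45;0 0 0 0 16 0 0.45;0 0 0 0 10 0 0.45'; python3 -m jog '0 0 0 0 0 0 0.45;0 0 0 0 0 0 0.45;0 0 0 0 0 0 0.4;0 0 0 0 0 0 0.4;0 0 0 0 0 0 0.4'
python3 - <<'E'
from h import *
go([.4844,-.2321,.029],45)
f=grab("wrist"); cv2.imwrite("pics/w3.png",f["color"][:,:,::-1])
E
```

```text
clock: 4.4
tcp_pos: [0.4824, -0.2317, 0.0251]
orientation: [-1.481, -0.613, 0.615]
contact_force: [0.2, -0.6, -0.3]
grip_width: 0.0382
clock: 4.82
tcp_pos: [0.4839, -0.2324, 0.0276]
orientation: [-1.483, -0.616, 0.613]
contact_force: [0.3, 0.2, 0.1]
grip_width: 0.0341
tcp [ 0.4839 -0.2324  0.0276] a 45.02795223778483 tilt 0.11040639163051338
turn(deg) [0.0926 0.0279 0.0601] shift in present axes mm [ 0.5707 -1.4442 -0.1321] shift in goal axes mm [ 0.5692 -1.445  -0.1295]
t 4.8167 q [-0.0957  0.5538  0.5528  2.052  -0.4694  0.6577  1.5545] F [0.2661 0.1519 0.0849] w 0.03411958793913414
```

View pics/w3.png

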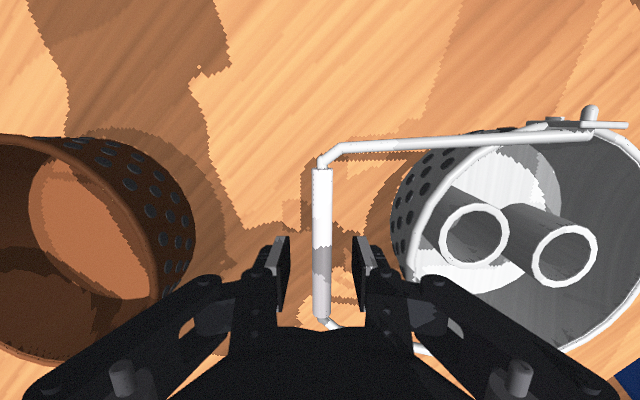

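```bash
python3 -m jog '0 0 0 0 0 0 0.2;0 0 0 0 0 0 0;0 0 0 0 0 0 0;0 0 0 0 0 0 0;0 0 0 0 0 0 0' 20; python3 -m jog '0 0 0 0 0 0 0;0 0 0 0 0 0 0;0 0 0 0 0 0 0;0 0 0 0 0 0 0;0 0 0 0 0 0 0'
python3 - <<'E'
from h import *
go([.4844,-.2321,.029],45)
f=grab("wrist"); cv2.imwrite("pics/w4.png",f["color"][:,:,::-1])
# arc waypoints (tool mm, relative to start): dx, dy(down +)
b=np.arange(1.8,-.01,-.1); X=-120*np.sin(b); Z=75+120*np.cos(b)
for bi,x,z in zip(b,np.diff(X,prepend=X[0]),-np.diff(Z,prepend=Z[0])): print(round(bi,1),round(x,1),round(z,1))
E
```

```text
clock: 5.28
tcp_pos: [0.483, -0.2322, 0.0265]
orientation: [-1.482, -0.614, 0.614]
contact_force: [0.2, -1.1, -0.5]
grip_width: 0.0003
clock: 5.7
tcp_pos: [0.4831, -0.2322, 0.0265]
orientation: [-1.482, -0.614, 0.614]
contact_force: [-0.2, -0.4, 0.9]
grip_width: -0.0003
tcp [ 0.4831 -0.2322  0.0265] a 45.02667866044349 tilt 0.002712435918299162
turn(deg) [-0.0027  0.0267 -0.0002] shift in present axes mm [ 0.9566 -2.4653 -0.8866] shift in goal axes mm [ 0.957  -2.4653 -0.8862]
t 5.7 q [-0.0952  0.5554  0.552   2.0527 -0.4696  0.6573  1.5548] F [-0.2101 -0.4252  0.8601] w -0.00027065938245373386
1.8 0.0 -0.0
1.7 -2.1 -11.8
1.6 -0.9 -12.0
1.5 0.2 -12.0
1.4 1.4 -11.9
1.3 2.6 -11.7
1.2 3.8 -11.4
1.1 4.9 -10.9
1.0 6.0 -10.4
0.9 7.0 -9.8
0.8 7.9 -9.0
0.7 8.8 -8.2
0.6 9.5 -7.3
0.5 10.2 -6.3
0.4 10.8 -5.2
0.3 11.3 -4.1
0.2 11.6 -3.0
0.1 11.9 -1.8
-0.0 12.0 -0.6
```

View pics/w4.png

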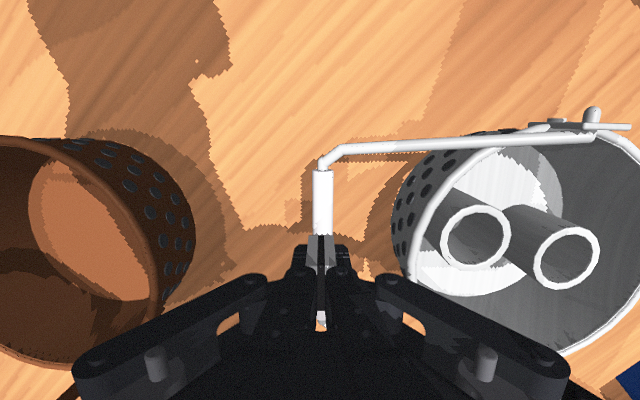

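Run:
```python
from h import *
f=grab("wrist"); c=cloud(f); o=r.get_obs(); A=R.from_rotvec(o["orientation"]).as_matrix(); t=o["tcp_pos"]
for q in [(0,0,0),(0,-.019,0),(0,-.019,.011),(0,-.019,.046),(0,-.019,-.046),(0,0,.011)]: print(q,proj(f,t+A@np.array(q)))
for p in [(321,180),(321,200),(321,225),(320,240),(321,250),(321,270),(321,300),(320,318),(300,255),(345,255),(330,260)]: print(p,c[p[1],p[0]],f["color"][p[1],p[0]])
crop(f,"w4c.png",270,150,380,340,3)
g=grab("scene"); crop(g,"s4.png",260,190,360,290,6)
```

```text
(0, 0, 0) [[320.3335 233.6413]]
(0, -0.019, 0) [[320.3113 245.951 ]]
(0, -0.019, 0.011) [[320.3133 228.5625]]
(0, -0.019, 0.046) [[320.3209 168.6192]]
(0, -0.019, -0.046) [[320.3044 311.8304]]
(0, 0, 0.011) [[320.3358 217.7899]]
(321, 180) [ 0.4543 -0.2029  0.0524] [254 254 255]
(321, 200) [ 0.4619 -0.2105  0.0532] [254 254 255]
(321, 225) [ 0.4716 -0.2202  0.0545] [253 252 253]
(320, 240) [ 0.4741 -0.2233  0.0656] [30 28 28]
(321, 250) [ 0.474  -0.2226  0.0785] [27 24 26]
(321, 270) [ 0.4759 -0.2245  0.0922] [33 33 37]
(321, 300) [ 0.4854 -0.234   0.094 ] [35 34 39]
(320, 318) [ 0.5136 -0.2629  0.0548] [218 213 219]
(300, 255) [ 0.4699 -0.2328  0.075 ] [18 22 18]
(345, 255) [ 0.4854 -0.2176  0.0745] [25 25 30]
(330, 260) [ 0.4771 -0.2202  0.0873] [85 86 87]
```

View pics/w4c.png

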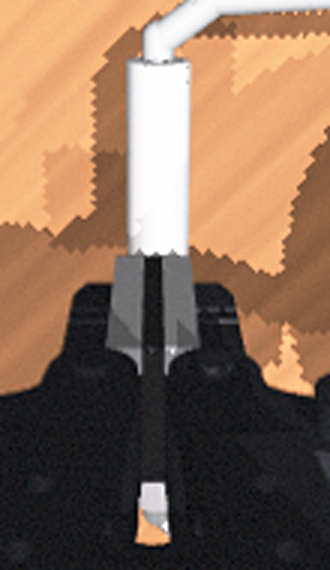

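View pics/s4.png

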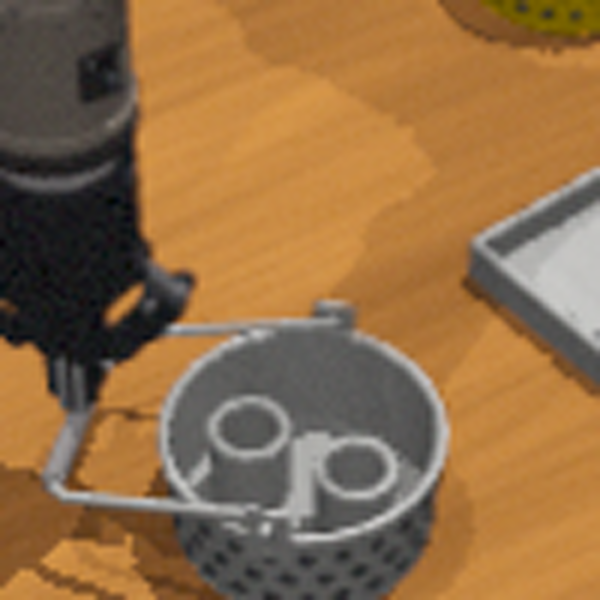

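Run:
```python
from h import *
f=grab("wrist"); c=cloud(f); o=r.get_obs(); A=R.from_rotvec(o["orientation"]).as_matrix(); t=o["tcp_pos"]
q=(c-t)@A*1000
for v in range(226,272,3): print(v,[tuple(q[v,u].round(0).astype(int)) for u in (308,312,316,320,324,328,332)])
g=grab("scene"); cg=cloud(g)
qq=(cg-t)@A*1000
for y in range(370,430,8):
    v=190+y//6; print(v,[tuple(qq[v,260+x//6].round(0).astype(int)) for x in (50,60,68,74,80,86,92,100)])
```

```text
226 [(np.int64(-9), np.int64(26), np.int64(-5)), (np.int64(-5), np.int64(-24), np.int64(14)), (np.int64(-2), np.int64(-27), np.int64(16)), (np.int64(0), np.int64(-27), np.int64(16)), (np.int64(2), np.int64(-27), np.int64(16)), (np.int64(4), np.int64(-26), np.int64(15)), (np.int64(7), np.int64(-23), np.int64(14))]
229 [(np.int64(-9), np.int64(26), np.int64(-7)), (np.int64(-5), np.int64(-24), np.int64(13)), (np.int64(-2), np.int64(-26), np.int64(13)), (np.int64(0), np.int64(-28), np.int64(14)), (np.int64(2), np.int64(-28), np.int64(14)), (np.int64(4), np.int64(-26), np.int64(13)), (np.int64(7), np.int64(-23), np.int64(13))]
232 [(np.int64(-9), np.int64(25), np.int64(-9)), (np.int64(-5), np.int64(-22), np.int64(10)), (np.int64(-2), np.int64(-26), np.int64(12)), (np.int64(0), np.int64(-27), np.int64(12)), (np.int64(2), np.int64(-28), np.int64(13)), (np.int64(4), np.int64(-27), np.int64(12)), (np.int64(7), np.int64(-24), np.int64(11))]
235 [(np.int64(-9), np.int64(26), np.int64(-12)), (np.int64(-5), np.int64(-23), np.int64(9)), (np.int64(-2), np.int64(-26), np.int64(10)), (np.int64(0), np
[... 6159 characters left out ...]
nt64(25), np.int64(32)), (np.int64(-24), np.int64(27), np.int64(36)), (np.int64(-2), np.int64(-29), np.int64(-11)), (np.int64(1), np.int64(-29), np.int64(-11)), (np.int64(3), np.int64(-24), np.int64(-6)), (np.int64(6), np.int64(-27), np.int64(-7)), (np.int64(-7), np.int64(24), np.int64(37)), (np.int64(-5), np.int64(28), np.int64(41))]
261 [(np.int64(-26), np.int64(23), np.int64(23)), (np.int64(-4), np.int64(-25), np.int64(-16)), (np.int64(-1), np.int64(-23), np.int64(-14)), (np.int64(3), np.int64(-28), np.int64(-17)), (np.int64(6), np.int64(-27), np.int64(-16)), (np.int64(-8), np.int64(26), np.int64(30)), (np.int64(-7), np.int64(31), np.int64(35)), (np.int64(-2), np.int64(27), np.int64(32))]
```

The jaws shut on nothing. Both views show the fingertips at about tool y = −36 mm, just above the tube's top (tool y = −28 mm). So the real fingertips are about 36 mm short of the reported TCP. I'll reopen and go down in small steps, watching the force and the picture.

```bash
python3 -m jog '0 0 0 0 -5 0 0.45;0 0 0 0 0 0 0.45;0 0 0 0 0 0 0.45;0 0 0 0 0 0 0.45;0 0 0 0 0 0 0.45'; python3 -m jog '0 0 0 0 5 0 0.45;0 0 0 0 5 0 0.45;0 0 0 0 5 0 0.45;0 0 0 0 5 0 0.45;0 0 0 0 0 0 0.45'
python3 - <<'E'
from h import *
go([.4844,-.2321,-.008],45)
f=grab("wrist"); cv2.imwrite("pics/w5.png",f["color"][:,:,::-1])
c=cloud(f); o=r.get_obs(); A=R.from_rotvec(o["orientation"]).as_matrix(); t=o["tcp_pos"]
q=(c-t)@A*1000
m=(abs(q[...,0])<45)&(q[...,1]<-20)&(q[...,1]>-60)&(abs(q[...,0])>10)&(abs(q[...,2])<20)
print(m.sum(), np.percentile(q[m],[1,5,50,95,99],axis=0))
E
```

```text
clock: 6.37
tcp_pos: [0.4831, -0.2321, 0.0316]
orientation: [-1.482, -0.614, 0.614]
contact_force: [-0.0, 0.6, -0.4]
grip_width: 0.0384
clock: 6.78
tcp_pos: [0.4822, -0.2318, 0.0102]
orientation: [-1.481, -0.613, 0.615]
contact_force: [-0.3, -0.3, 0.5]
grip_width: 0.0382
tcp [ 0.4822 -0.2318  0.0102] a 45.02348289997536 tilt 0.12056016202908355
turn(deg) [-0.1067  0.0234 -0.0562] shift in present axes mm [ 1.3354 18.2436 -1.7717] shift in goal axes mm [ 1.3183 18.2482 -1.7372]
t 6.7833 q [-0.0772  0.5812  0.5291  2.0583 -0.4908  0.6281  1.572 ] F [-0.3399 -0.2639  0.5394] w 0.038234216977378666
1810 [[-32.3863 -59.6406  -8.1926]
 [-30.6533 -58.977   -5.7829]
 [-18.893  -48.5352   9.2153]
 [ 30.7067 -34.8599  13.2287]
 [ 32.533  -30.829   13.4692]]
```

View pics/w5.png

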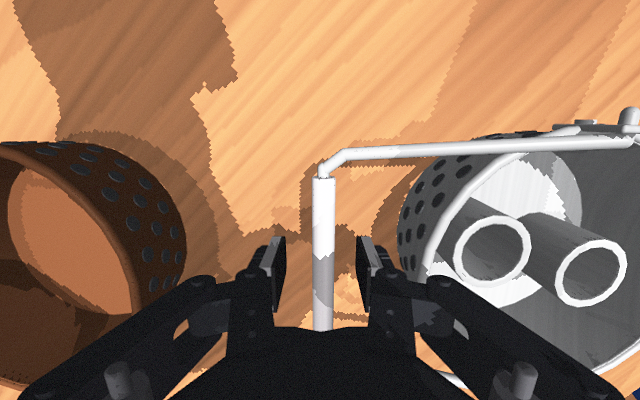

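```bash
python3 -m jog '0 0 0 1 5 -1.5 0.45;0 0 0 0 5 0 0.45;0 0 0 0 5 0 0.45;0 0 0 0 2 0 0.45;0 0 0 0 0 0 0.45'; python3 -m jog '0 0 0 0 0 0 0.2;0 0 0 0 0 0 0;0 0 0 0 0 0 0;0 0 0 0 0 0 0;0 0 0 0 0 0 0' 20
python3 -m jog '0 0 0 0 0 0 0;0 0 0 0 0 0 0;0 0 0 0 0 0 0;0 0 0 0 0 0 0;0 0 0 0 0 0 0'
python3 - <<'E'
from h import *
go([.4844,-.2321,-.008],45)
f=grab("wrist"); cv2.imwrite("pics/w6.png",f["color"][:,:,::-1])
g=grab("scene"); crop(g,"s6.png",260,190,360,290,6)
E
```

```text
clock: 7.25
tcp_pos: [0.4844, -0.2323, -0.0061]
orientation: [-1.481, -0.613, 0.615]
contact_force: [0.3, -0.3, 0.2]
grip_width: 0.0385
clock: 7.67
tcp_pos: [0.4849, -0.2327, -0.0053]
orientation: [-1.482, -0.614, 0.614]
contact_force: [-0.3, -1.7, 1.1]
grip_width: 0.0112
clock: 8.08
tcp_pos: [0.485, -0.2327, -0.0053]
orientation: [-1.482, -0.614, 0.614]
contact_force: [-0.5, -0.4, 1.6]
grip_width: 0.0111
tcp [ 0.485  -0.2327 -0.0053] a 45.01563786083327 tilt 0.019195542842991332
turn(deg) [0.0181 0.0156 0.0064] shift in present axes mm [-0.0056  2.6989  0.8165] shift in goal axes mm [-0.0055  2.6991  0.8157]
t 8.0833 q [-0.0582  0.6083  0.5054  2.0573 -0.5129  0.5991  1.5889] F [-0.4787 -0.3942  1.6361] w 0.011084863528563985
```

View pics/w6.png

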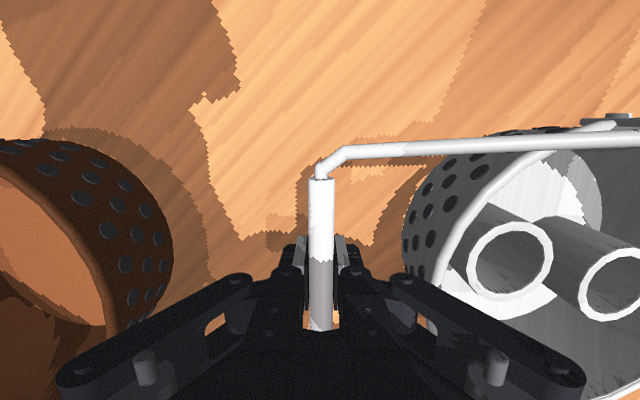

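View pics/s6.png

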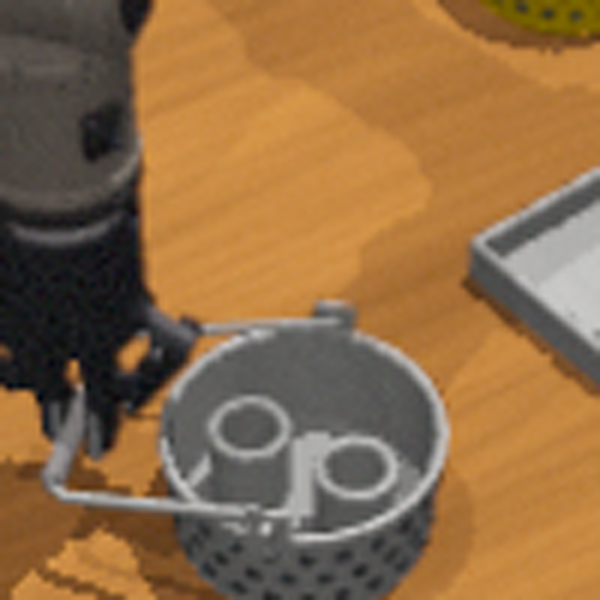

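```bash
python3 -m jog '0 0 0 -1.2 -6 0 0;0 0 0 -1 -6 0 0;0 0 0 -0.7 -6 0 0;0 0 0 -0.3 -6 0 0;0 0 0 0 -6 0 0'; python3 -m jog '0 0 0 0.2 -6 0 0;0 0 0 0.5 -6 0 0;0 0 0 0.9 -6 0 0;0 0 0 0 0 0 0;0 0 0 0 0 0 0'
python3 - <<'E'
from h import *
go([.4844,-.2321,-.008],45)
f=grab("wrist"); cv2.imwrite("pics/w7.png",f["color"][:,:,::-1])
g=grab("scene"); crop(g,"s7.png",260,190,360,290,6)
E
```

```text
clock: 8.6
tcp_pos: [0.4824, -0.2345, 0.0252]
orientation: [-1.482, -0.614, 0.614]
contact_force: [0.1, 0.2, -0.9]
grip_width: 0.0116
clock: 9.02
tcp_pos: [0.4841, -0.234, 0.043]
orientation: [-1.483, -0.615, 0.614]
contact_force: [-0.5, -0.5, -1.2]
grip_width: 0.0112
tcp [ 0.4841 -0.234   0.043 ] a 45.0307888463462 tilt 0.0725836445350447
turn(deg) [0.0704 0.0308 0.0178] shift in present axes mm [ 1.4992 51.0319  1.2007] shift in goal axes mm [ 1.5144 51.0329  1.1389]
t 9.0167 q [-0.111   0.5312  0.575   2.0435 -0.4478  0.6891  1.5392] F [-0.4695 -0.4517 -1.2313] w 0.011203918972266207
```

View pics/s7.png

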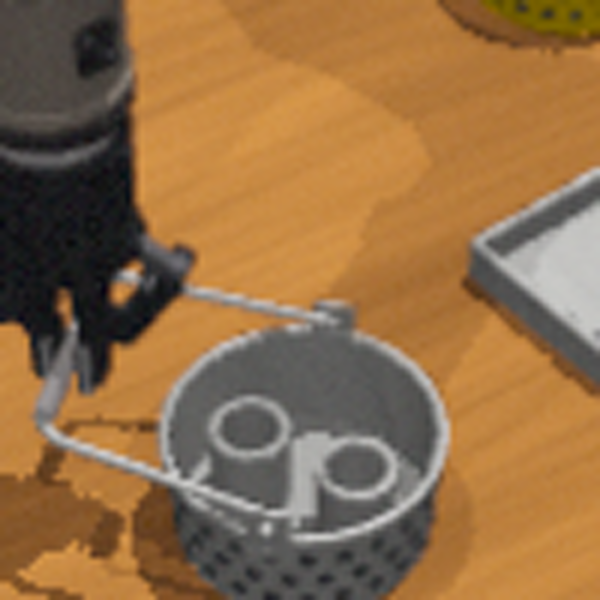

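```bash
python3 -m jog '0 0 0 2.6 -11.7 0 0;0 0 0 3.8 -11.4 0 0;0 0 0 4.9 -10.9 0 0;0 0 0 6 -10.4 0 0;0 0 0 0 0 0 0'; python3 -m jog '0 0 0 7 -9.8 0 0;0 0 0 7.9 -9 0 0;0 0 0 8.8 -8.2 0 0;0 0 0 9.5 -7.3 0 0;0 0 0 0 0 0 0'
python3 - <<'E'
from h import *
go([.4844,-.2321,-.008],45)
g=grab("scene"); crop(g,"s8.png",260,190,360,290,6)
E
```

```text
clock: 9.53
tcp_pos: [0.4982, -0.2213, 0.0895]
orientation: [-1.484, -0.618, 0.613]
contact_force: [-2.7, -2.6, 1.7]
grip_width: 0.0109
clock: 9.95
tcp_pos: [0.5221, -0.1968, 0.1235]
orientation: [-1.483, -0.618, 0.614]
contact_force: [-4.3, -3.5, 4.7]
grip_width: 0.0111
tcp [ 0.5221 -0.1968  0.1235] a 45.16393965560963 tilt 0.16597048614282953
turn(deg) [0.1349 0.1638 0.0967] shift in present axes mm [-51.8358 131.4184   2.1755] shift in goal axes mm [-51.6195 131.5103   1.7181]
t 9.95 q [-0.2601  0.4406  0.658   1.9499 -0.3511  0.8629  1.3714] F [-4.2968 -3.492   4.7172] w 0.011086824959382737
```

View pics/s8.png

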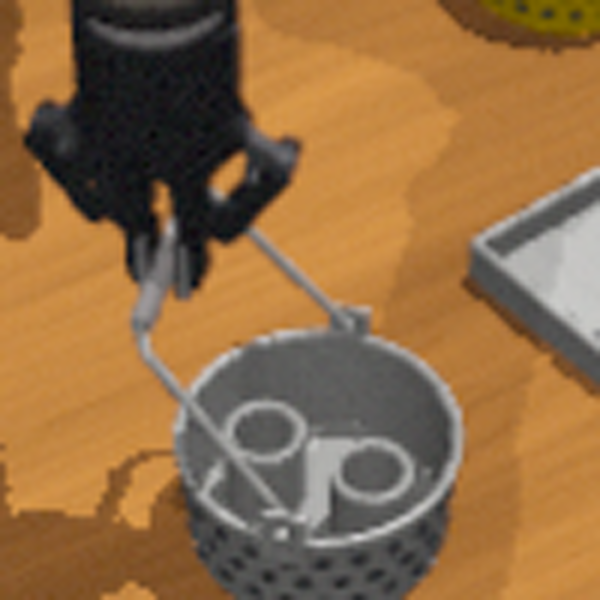

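Run:
```python
from h import *
g=grab("scene"); S=lambda p:(np.array(p,float)+.5)/6-.5+[260,190]
a=onplane(g,[S((303.5,428)),S((318.5,436))],.065); print(a,(a[1]-a[0])@down(45)*1000)
f=grab("top"); crop(f,"t8.png",320,125,400,205,7)
w=grab("wrist"); cv2.imwrite("pics/w8.png",w["color"][:,:,::-1])
```

```text
[[ 0.5661 -0.1489  0.065 ]
 [ 0.5745 -0.1453  0.065 ]] [ 8.4878  0.     -3.4535]
```

View pics/t8.png

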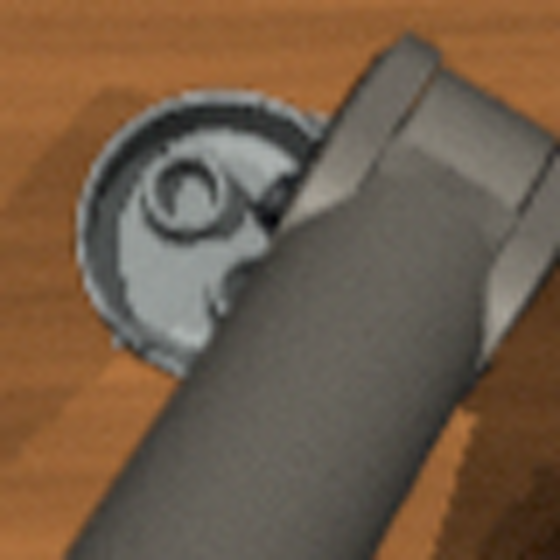

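View pics/w8.png

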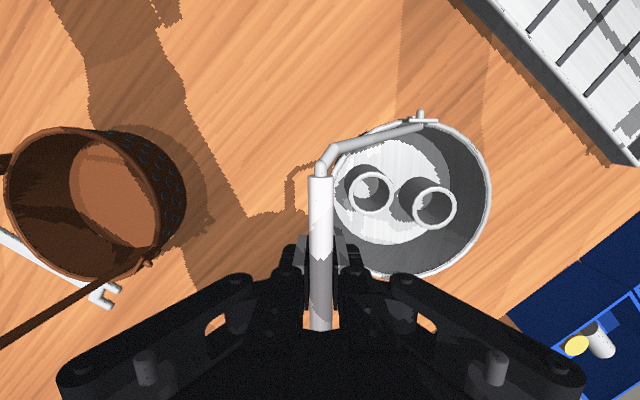

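```bash
python3 -m jog '0 0 0 5 -4 0 0;0 0 0 5 -3 0 0;0 0 0 5.3 -3 0 0;0 0 0 5.3 -2.5 0 0;0 0 0 5.5 -2.2 0 0'; python3 -m jog '0 0 0 5.7 -2 0 0;0 0 0 5.8 -1.7 0 0;0 0 0 5.8 -1.5 0 0;0 0 0 0 0 0 0;0 0 0 0 0 0 0'
python3 - <<'E'
from h import *
go([.4844,-.2321,-.008],45)
g=grab("scene"); crop(g,"s9.png",260,190,360,290,6)
w=grab("wrist"); cv2.imwrite("pics/w9.png",w["color"][:,:,::-1])
E
```

```text
clock: 10.57
tcp_pos: [0.5382, -0.1793, 0.1367]
orientation: [-1.482, -0.614, 0.614]
contact_force: [-4.7, -3.8, 8.9]
grip_width: 0.0113
clock: 10.98
tcp_pos: [0.5516, -0.1661, 0.1424]
orientation: [-1.482, -0.617, 0.614]
contact_force: [-3.0, -1.9, 9.3]
grip_width: 0.0115
tcp [ 0.5516 -0.1661  0.1424] a 45.08769771619943 tilt 0.11396716477027506
turn(deg) [0.0423 0.0877 0.1058] shift in present axes mm [-94.4536 150.1813   1.1647] shift in goal axes mm [-94.1777 150.3563   0.9095]
t 10.9833 q [-0.3203  0.4451  0.6628  1.8912 -0.3417  0.9181  1.2927] F [-3.0114 -1.9476  9.3035] w 0.011487535777160263
```

View pics/s9.png

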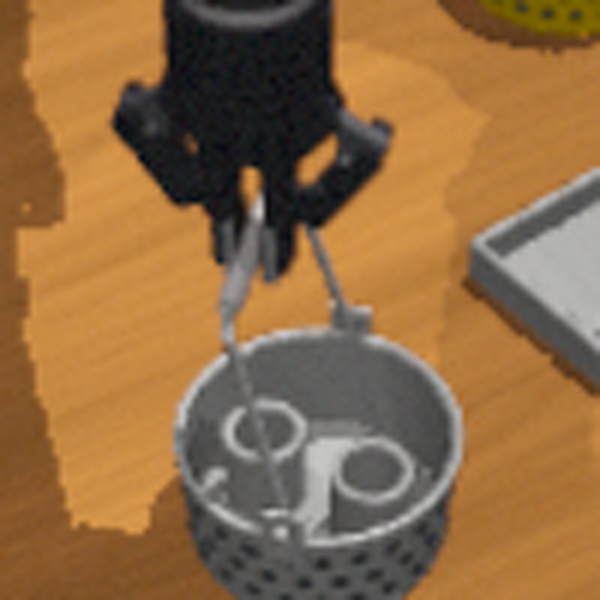

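View pics/w9.png

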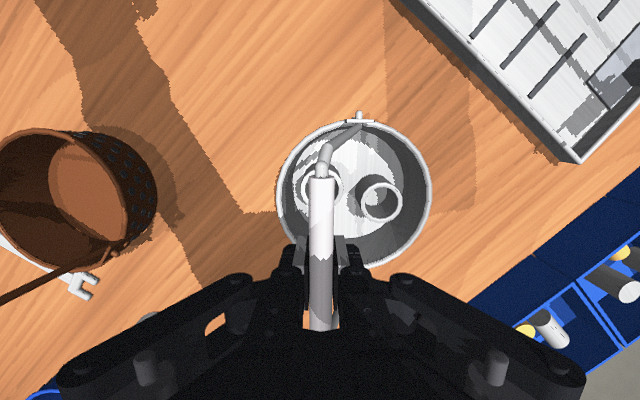

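```bash
python3 -m jog '0 0 0 4 -3 0 0;0 0 0 5 -1.5 0 0;0 0 0 5 -1 0 0;0 0 0 5 -0.7 0 0;0 0 0 5 -0.3 0 0'; python3 -m jog '0 0 0 5 0 0 0;0 0 0 0 0 0 0;0 0 0 0 0 0 0;0 0 0 0 0 0 0;0 0 0 0 0 0 0'
python3 - <<'E'
from h import *
go([.4844,-.2321,-.008],45)
g=grab("scene"); crop(g,"s10.png",260,190,360,290,6)
w=grab("wrist"); cv2.imwrite("pics/w10.png",w["color"][:,:,::-1])
E
```

```text
clock: 11.5
tcp_pos: [0.5671, -0.149, 0.1475]
orientation: [-1.481, -0.614, 0.616]
contact_force: [-3.2, 1.3, 1.8]
grip_width: 0.0113
clock: 11.92
tcp_pos: [0.5706, -0.1467, 0.1477]
orientation: [-1.482, -0.614, 0.614]
contact_force: [-2.0, 1.1, 0.5]
grip_width: 0.0113
tcp [ 0.5706 -0.1467  0.1477] a 45.007683567511535 tilt 0.026045095695492224
turn(deg) [-0.0075  0.0077  0.0249] shift in present axes mm [-121.4392  155.6902    0.5261] shift in goal axes mm [-121.3715  155.7429    0.5301]
t 11.9167 q [-0.3503  0.4604  0.6599  1.8545 -0.344   0.9424  1.2503] F [-1.9663  1.078   0.4804] w 0.01126111242161815
```

View pics/s10.png

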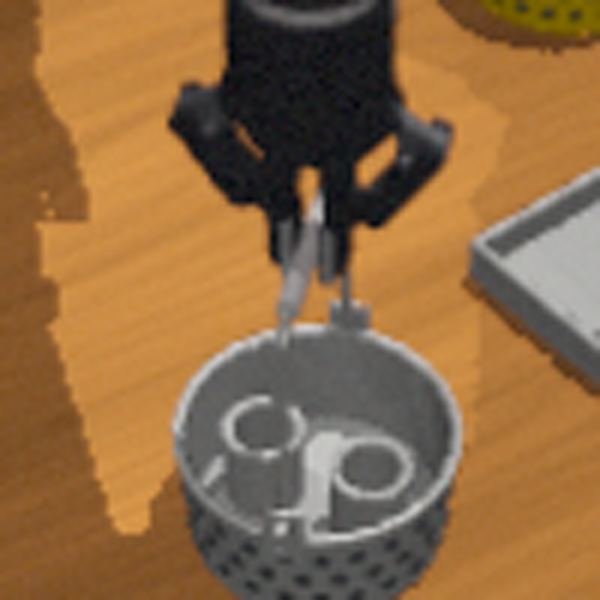

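View pics/w10.png

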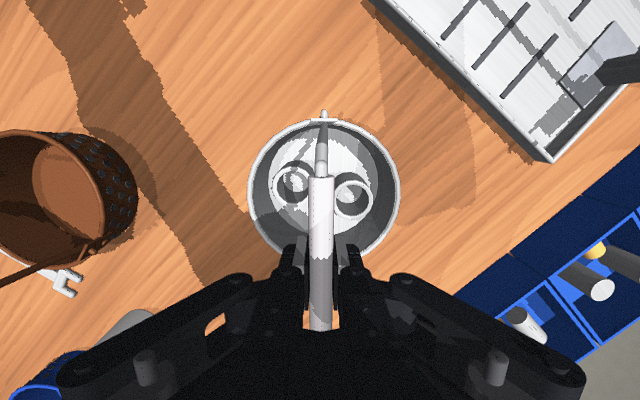

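Bail upright, basket level on the bench: in the wrist view the ear is at (325,115), in line with the tube at (321,180). The tube has slid to about 11 mm from the fingertips, so I'll regrasp 8 mm deeper and grip harder before lifting.

```bash
python3 -m jog '0 0 0 0 0 0 0.3;0 0 0 0 0 0 0.3;0 0 0 0 0 0 0.3;0 0 0 0 4 0 0.3;0 0 0 0 4 0 0.3'; python3 -m jog '0 0 0 0 0 0 0.3;0 0 0 0 0 0 0.3;0 0 0 0 0 0 0.1;0 0 0 0 0 0 0;0 0 0 0 0 0 0' 50;python3 -m jog '0 0 0 0 0 0 0;0 0 0 0 0 0 0;0 0 0 0 0 0 0;0 0 0 0 0 0 0;0 0 0 0 0 0 0'
python3 - <<'E'
from h import *
go([.4844,-.2321,-.008],45)
w=grab("wrist"); cv2.imwrite("pics/w11.png",w["color"][:,:,::-1])
c=cloud(w); o=r.get_obs(); A=R.from_rotvec(o["orientation"]).as_matrix(); q=(c-o["tcp_pos"])@A*1000
for v in (185,200,215,225): print(v,q[v,321])
E
```

```text
clock: 12.43
tcp_pos: [0.571, -0.1469, 0.1396]
orientation: [-1.483, -0.615, 0.614]
contact_force: [0.1, 0.8, -0.7]
grip_width: 0.0258
clock: 12.85
tcp_pos: [0.5706, -0.1468, 0.1397]
orientation: [-1.482, -0.614, 0.614]
contact_force: [-0.1, 0.6, -1.2]
grip_width: 0.0107
clock: 13.27
tcp_pos: [0.5706, -0.1467, 0.1397]
orientation: [-1.482, -0.614, 0.614]
contact_force: [0.5, 0.6, -0.3]
grip_width: 0.0106
tcp [ 0.5706 -0.1467  0.1397] a 45.02258021408732 tilt 0.003548524442867788
turn(deg) [0.0027 0.0226 0.0023] shift in present axes mm [-121.3656  147.6641    0.6609] shift in goal axes mm [-121.3601  147.6689    0.606 ]
t 13.2667 q [-0.345   0.4706  0.6539  1.861  -0.3519  0.9274  1.2568] F [ 0.457   0.5991 -0.3426] w 0.010619122332565619
185 [  0.338 -61.02   46.209]
200 [  0.3419 -61.9369  40.21  ]
215 [  0.3491 -61.0972  33.5353]
225 [  0.3538 -60.7153  28.9843]
```

View pics/w11.png

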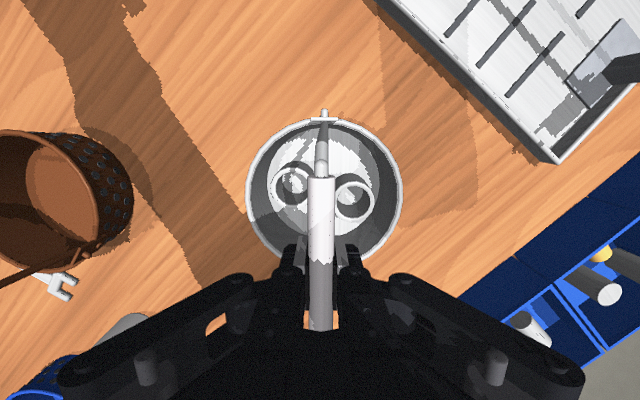

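```bash
python3 -m jog '0 0 0 0 -3 0 0;0 0 0 0 -6 0 0;0 0 0 0 -8 0 0;0 0 0 0 -8 0 0;0 0 0 0 -5 0 0'
python3 - <<'E'
from h import *
go([.5036,.1313,.24],6.7)
g=grab("scene"); crop(g,"s12.png",240,150,460,290,3.5)
f=grab("top"); c=cloud(f); m=(f["color"][...,0]>120)&(f["color"][...,2]<60)&(f["color"][...,1]>110); m[:, :200]=0;m[:,300:]=0
v,u=np.nonzero(m); print(len(u),c[m].min(0),c[m].max(0),np.median(c[m],axis=0))
for p in [(238,248),(243,248),(232,240),(246,262)]: print(p,c[p[1],p[0]])
E
```

```text
clock: 13.73
tcp_pos: [0.571, -0.1469, 0.1709]
orientation: [-1.483, -0.615, 0.613]
contact_force: [0.5, -0.1, -6.9]
grip_width: 0.0106
tcp [ 0.571  -0.1469  0.1709] a 45.0178302098672 tilt 0.06590698978742285
turn(deg) [ 0.037  38.3178  0.056 ] shift in present axes mm [149.1819 -69.1895 244.2629] shift in goal axes mm [-34.48   -69.0703 284.1605]
t 13.7333 q [-0.3653  0.4328  0.6768  1.8339 -0.3208  0.9852  1.2319] F [ 0.5177 -0.1169 -6.9294] w 0.010619487601510554
844 [-0.2021 -0.0278 -0.0073] [0.874  0.3852 1.7437] [0.2815 0.23   0.0063]
(238, 248) [0.2752 0.2227 0.195 ]
(243, 248) [0.2709 0.236  0.0035]
(232, 240) [0.3006 0.2402 0.2021]
(246, 262) [0.2219 0.2253 0.0054]
```

View pics/s12.png

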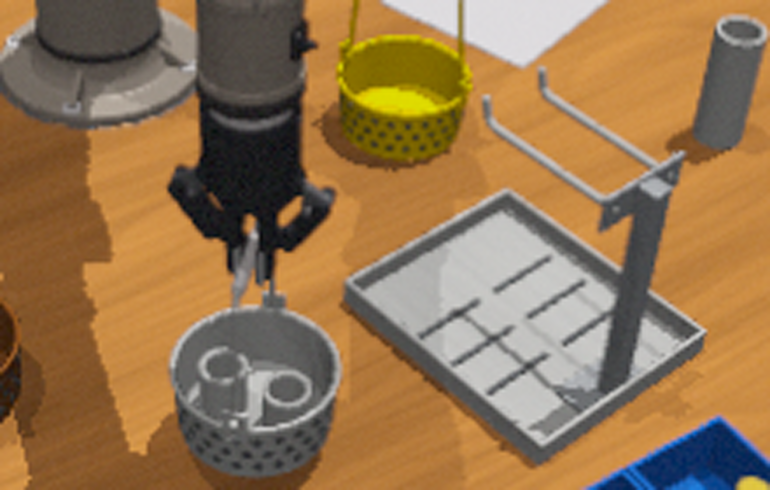

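```bash
python3 -m jog '0 0 0 0 -8 4 0;0 0 0 3 -12 8 0;0 0 0 6 -12 12 0;0 0 0 9 -12 15 0;0 0 0 10 -12 17 0'; python3 -m jog '0 0 0 12 -10 20 0;0 0 0 12 -4 20 0;0 0 0 12 0 20 0;0 0 0 10 0 17 0;0 0 0 6 0 10 0'
python3 -m jog '0 4 0 0 0 0 0;0 6 0 0 0 0 0;0 7 0 0 0 0 0;0 7 0 0 0 0 0;0 6 0 0 0 0 0';python3 -m jog '0 5 0 0 0 0 0;0 3 0 0 0 0 0;0 0 0 0 0 0 0;0 0 0 0 0 0 0;0 0 0 0 0 0 0'
python3 - <<'E'
from h import *
go([.5036,.1313,.24],6.7)
w=grab("wrist"); cv2.imwrite("pics/w13.png",w["color"][:,:,::-1])
g=grab("scene"); crop(g,"s13.png",240,150,460,290,3.5)
E
```

```text
clock: 14.25
tcp_pos: [0.55, -0.0876, 0.2263]
orientation: [-1.483, -0.612, 0.613]
contact_force: [1.1, 0.0, -6.0]
grip_width: 0.0107
clock: 14.67
tcp_pos: [0.5247, 0.0139, 0.2397]
orientation: [-1.479, -0.616, 0.617]
contact_force: [-1.3, 1.1, -6.3]
grip_width: 0.0105
clock: 15.08
tcp_pos: [0.5252, 0.011, 0.2397]
orientation: [-1.561, -0.2, 0.201]
contact_force: [-0.3, 0.4, -6.8]
grip_width: 0.0106
clock: 15.5
tcp_pos: [0.5257, 0.011, 0.2397]
orientation: [-1.568, -0.097, 0.098]
contact_force: [1.1, 0.5, -6.8]
grip_width: 0.0104
tcp [0.5257 0.011  0.2397] a 7.125359537922658 tilt 0.01884725304800538
turn(deg) [-0.0155  0.4254 -0.0108] shift in present axes mm [ -7.0314  -0.2526 122.0855] shift in goal axes mm [ -7.9375  -0.287  122.0298]
t 15.5 q [-0.8171  0.2391  0.8109  1.9056 -0.1964  1.078   0.1977] F [ 1.0811  0.5445 -6.7874] w 0.010393484728966082
```

View pics/s13.png

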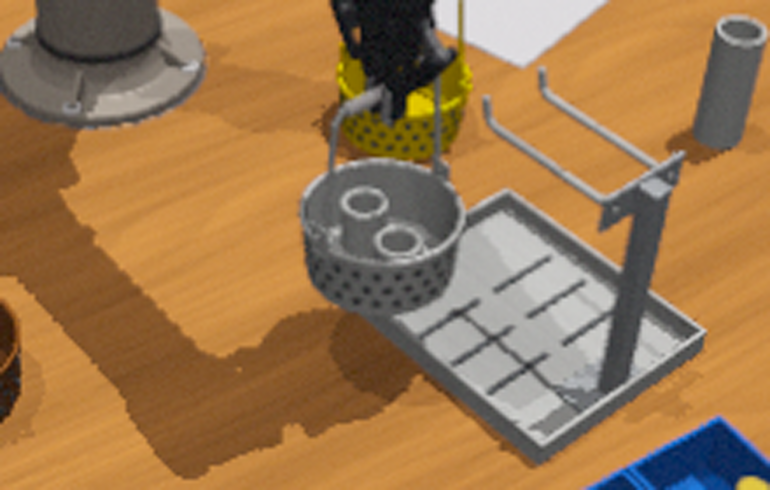

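View pics/w13.png

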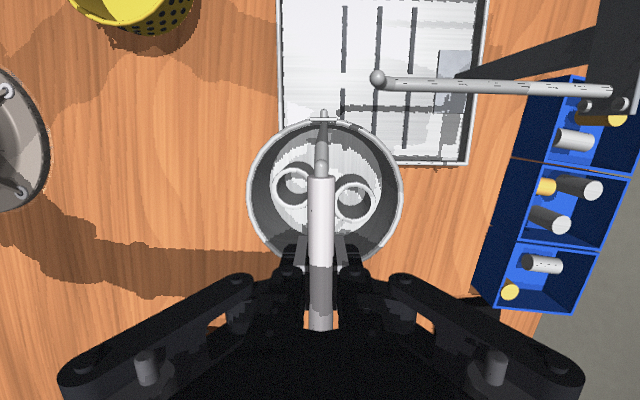

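Run:
```python
from h import *
w=grab("wrist"); c=cloud(w); B=down(6.7)
print("tip top",onplane(w,[(378,77)],.262),c[77,378])
p=onplane(w,[(400,83),(600,91)],.240); print("prong",p,np.degrees(np.arctan2(*(p[1]-p[0])[[1,0]])),c[83,400],c[91,600])
# expected -y prong tip from stand estimate
s=np.array([.583,.1407,.24]); Rz=R.from_euler('z',6.7,degrees=True).as_matrix()
print("expected tip",s+Rz@[-.0385,-.034,.022],proj(w,s+Rz@[-.0385,-.034,.022]),proj(w,s+Rz@[.10,-.034,0]))
```

```text
tip top [[0.5417 0.1056 0.262 ]] [0.5416 0.1055 0.2628]
prong [[0.5586 0.1078 0.24  ]
 [0.6793 0.121  0.24  ]] 6.233875552283358 [0.5584 0.1078 0.2405] [0.6788 0.1209 0.2406]
expected tip [0.5487 0.1024 0.262 ] [[390.7564  85.6927]] [[608.7477  97.0865]]
```

```bash
python3 -m jog '0 0.5 0 -5 0 4 0;0 0 0 -6 0 8 0;0 0 0 -4 0 14 0;0 0 0 0 0 18 0;0 0 0 0 0 20 0'; python3 -m jog '0 0 0 0 0 20 0;0 0 0 0 0 18 0;0 0 0 0 0 13 0;0 0 0 0 0 7 0;0 0 0 0 0 4 0'
python3 -m jog '0 0 0 0 0 0 0;0 0 0 0 0 0 0;0 0 0 0 0 0 0;0 0 0 0 0 0 0;0 0 0 0 0 0 0'
python3 - <<'E'
from h import *
go([.576,.1437,.24],6.5)
w=grab("wrist"); cv2.imwrite("pics/w14.png",w["color"][:,:,::-1])
g=grab("scene"); crop(g,"s14.png",290,110,480,290,3.3)
E
```

```text
clock: 16.07
tcp_pos: [0.5029, 0.0727, 0.2397]
orientation: [-1.569, -0.088, 0.088]
contact_force: [1.2, -0.2, -6.8]
grip_width: 0.0106
clock: 16.48
tcp_pos: [0.4964, 0.1354, 0.2396]
orientation: [-1.569, -0.09, 0.091]
contact_force: [-0.3, 0.3, -6.6]
grip_width: 0.0105
clock: 16.9
tcp_pos: [0.4969, 0.1336, 0.2397]
orientation: [-1.569, -0.088, 0.088]
contact_force: [-0.3, -0.1, -7.4]
grip_width: 0.0106
tcp [0.4969 0.1336 0.2397] a 6.445062035135645 tilt 0.00257171914343857
turn(deg) [ 0.002  -0.0549  0.0017] shift in present axes mm [79.7706 -0.3044  1.1719] shift in goal axes mm [79.7717 -0.3067  1.0955]
t 16.9 q [-1.0306  0.2035  0.7563  1.9279 -0.1587  1.07   -0.0955] F [-0.3088 -0.0599 -7.3601] w 0.010556592206174905
```

View pics/s14.png

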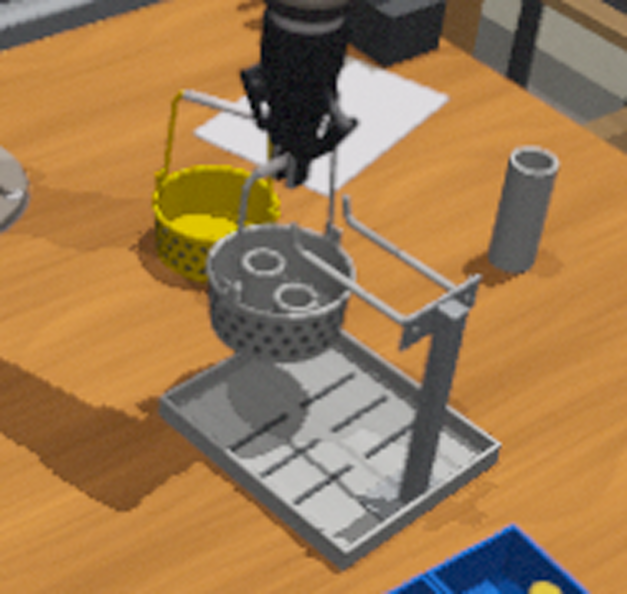

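View pics/w14.png

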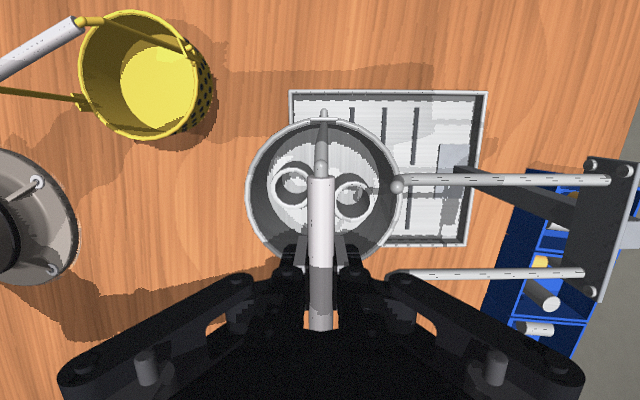

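Run:
```python
from h import *
w=grab("wrist"); c=cloud(w); o=r.get_obs(); A=R.from_rotvec(o["orientation"]).as_matrix(); t=o["tcp_pos"]
f=lambda P:((P-t)@A*1000)
print("prong+",f(onplane(w,[(420,182),(600,180.5)],.24)),"prong-",f(onplane(w,[(420,276),(580,272)],.24)),"tip+",f(onplane(w,[(397,187)],.262)))
print(f(c[182,420]),f(c[180,600]),f(c[276,420]),f(c[272,580]),f(c[187,397]))
```

```text
prong+ [[ 61.1262  -0.3123  34.2691]
 [180.0505  -0.3049  35.701 ]] prong- [[ 67.7204  -0.3132 -31.8954]
 [183.8077  -0.3059 -30.6323]] tip+ [[ 40.6945 -22.3136  36.0714]]
[61.442  0.553 34.088] [179.5433  -0.6974  36.1085] [ 67.7935  -0.1319 -32.0035] [183.5734  -0.5223 -30.5048] [ 40.923  -21.5023  35.8864]
```

```bash
python3 -m jog '0 0 0 2 0 0 0;0 0 0 5 0 1 0;0 0 0 8 0 1 0;0 0 0 10 0 0 0;0 0 0 10 0 0 0'; python3 -m jog '0 0 0 10 0 0 0;0 0 0 10 0 0 0;0 0 0 10 0 0 0;0 0 0 8 0 0 0;0 0 0 6 0 0 0';python3 -m jog '0 0 0 4 0 0 0;0 0 0 2 0 0 0;0 0 0 0 0 0 0;0 0 0 0 0 0 0;0 0 0 0 0 0 0'
python3 - <<'E'
from h import *
go([.576,.1437,.24],6.5)
w=grab("wrist"); cv2.imwrite("pics/w15.png",w["color"][:,:,::-1])
g=grab("scene"); crop(g,"s15.png",290,110,480,290,3.3)
E
```

```text
clock: 17.47
tcp_pos: [0.5326, 0.141, 0.2397]
orientation: [-1.569, -0.091, 0.09]
contact_force: [0.0, -0.1, -6.1]
grip_width: 0.0102
clock: 17.88
tcp_pos: [0.5763, 0.1454, 0.2395]
orientation: [-1.569, -0.089, 0.089]
contact_force: [0.3, 0.1, -6.2]
grip_width: 0.0099
clock: 18.3
tcp_pos: [0.5805, 0.146, 0.2397]
orientation: [-1.569, -0.089, 0.09]
contact_force: [0.1, 0.5, -7.0]
grip_width: 0.0104
tcp [0.5805 0.146  0.2397] a 6.529850946890467 tilt 0.0334185740786656
turn(deg) [-0.018   0.0298 -0.0282] shift in present axes mm [-4.7359 -0.3464 -1.8091] shift in goal axes mm [-4.7348 -0.3482 -1.8116]
t 18.3 q [-0.9023  0.3817  0.7313  1.7389 -0.2793  1.1283  0.0283] F [ 0.0856  0.5227 -6.9559] w 0.010370252345764044
```

View pics/s15.png

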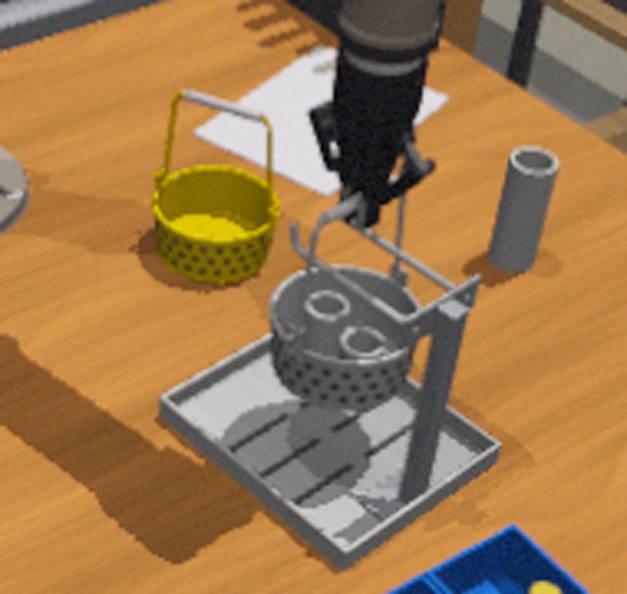

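View pics/w15.png

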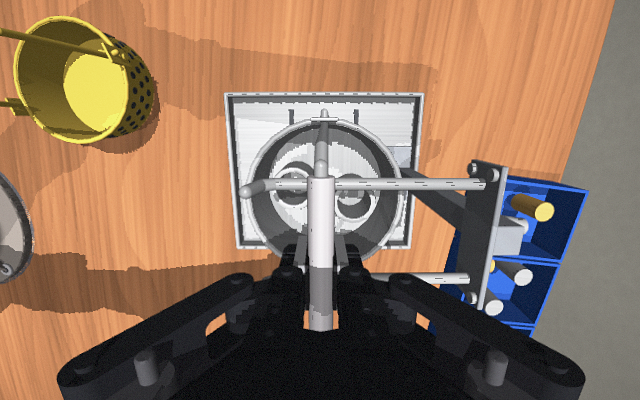

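```bash
python3 -m jog '0 0 0 0 3 0 0;0 0 0 0 6 0 0;0 0 0 0 8 0 0;0 0 0 0 8 0 0;0 0 0 0 7 0 0'; python3 -m jog '0 0 0 0 5 0 0;0 0 0 0 3 0 0;0 0 0 0 1 0 0;0 0 0 0 1 0 0;0 0 0 0 0 0 0'; python3 -m jog '0 0 0 0 1 0 0;0 0 0 0 1 0 0;0 0 0 0 1 0 0;0 0 0 0 1 0 0;0 0 0 0 0 0 0';python3 -m jog '0 0 0 0 1 0 0;0 0 0 0 1 0 0;0 0 0 0 0 0 0;0 0 0 0 0 0 0;0 0 0 0 0 0 0'
```

```text
clock: 18.82
tcp_pos: [0.5804, 0.1461, 0.2062]
orientation: [-1.569, -0.089, 0.091]
contact_force: [-0.8, 0.2, -6.6]
grip_width: 0.0102
clock: 19.23
tcp_pos: [0.5812, 0.146, 0.1977]
orientation: [-1.569, -0.09, 0.089]
contact_force: [0.1, -0.0, -6.1]
grip_width: 0.0101
clock: 19.65
tcp_pos: [0.5808, 0.146, 0.1935]
orientation: [-1.569, -0.089, 0.09]
contact_force: [-1.0, -0.6, -6.7]
grip_width: 0.0105
clock: 20.07
tcp_pos: [0.581, 0.146, 0.1917]
orientation: [-1.569, -0.089, 0.089]
contact_force: [-0.1, 0.4, -6.6]
grip_width: 0.0104
```

```bash
python3 -m jog '0 0 0 0 0.7 0 0;0 0 0 0 0 0 0;0 0 0 0 0.7 0 0;0 0 0 0 0 0 0;0 0 0 0 0 0 0'; python3 -m jog '0 0 0 0 0.7 0 0;0 0 0 0 0 0 0;0 0 0 0 0.7 0 0;0 0 0 0 0 0 0;0 0 0 0 0 0 0'
python3 - <<'E'
from h import *
w=grab("wrist"); cv2.imwrite("pics/w16.png",w["color"][:,:,::-1])
c=cloud(w); o=r.get_obs(); A=R.from_rotvec(o["orientation"]).as_matrix(); q=(c-o["tcp_pos"])@A*1000
for v in (185,200,215,225): print(v,q[v,321],c[v,321])
E
```

```text
clock: 20.48
tcp_pos: [0.5811, 0.1461, 0.1905]
orientation: [-1.569, -0.09, 0.089]
contact_force: [-1.5, 0.5, -3.1]
grip_width: 0.0106
clock: 20.9
tcp_pos: [0.5812, 0.1461, 0.1901]
orientation: [-1.568, -0.09, 0.089]
contact_force: [-5.4, -0.2, 7.3]
grip_width: 0.0108
185 [ -0.8919 -61.5873  46.0024] [0.575  0.1916 0.2517]
200 [ -0.8885 -62.0762  39.9172] [0.5757 0.1856 0.2522]
215 [ -0.8781 -60.4088  32.9744] [0.5765 0.1787 0.2506]
225 [ -0.8762 -60.9139  28.7309] [0.577  0.1745 0.2511]
```

View pics/w16.png

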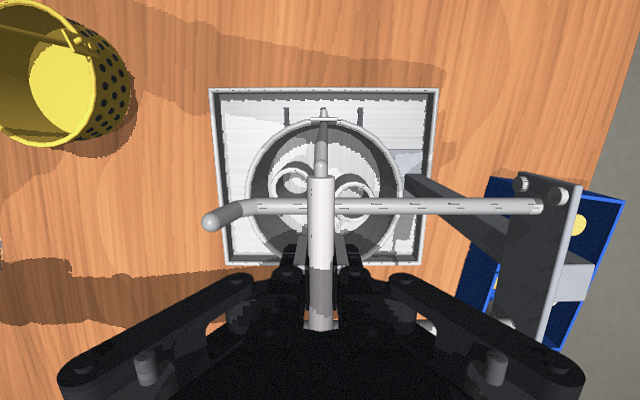

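```bash
python3 -m jog '0 0 0 0 -0.6 0 0;0 0 0 0 0 0 0;0 0 0 0 0 0 0;0 0 0 0 0 0 0;0 0 0 0 0 0 0'; python3 -m jog '0 0 0 0 0 0 0.06;0 0 0 0 0 0 0.16;0 0 0 0 0 0 0.22;0 0 0 0 0 0 0.35;0 0 0 0 0 0 0.35' 20; python3 -m jog '0 0 0 0 0 0 0.4;0 0 0 0 0 0 0.4;0 0 0 0 0 0 0.4;0 0 0 0 0 0 0.4;0 0 0 0 0 0 0.4'
python3 - <<'E'
from h import *
w=grab("wrist"); cv2.imwrite("pics/w17.png",w["color"][:,:,::-1])
go([.5812,.1461,.4],6.5)
E
```

```text
clock: 21.37
tcp_pos: [0.5811, 0.1461, 0.1901]
orientation: [-1.568, -0.09, 0.089]
contact_force: [-5.3, -1.3, 5.7]
grip_width: 0.0103
clock: 21.78
tcp_pos: [0.5813, 0.1461, 0.1894]
orientation: [-1.569, -0.09, 0.089]
contact_force: [0.1, 1.1, -0.8]
grip_width: 0.0295
clock: 22.2
tcp_pos: [0.581, 0.146, 0.1895]
orientation: [-1.569, -0.089, 0.089]
contact_force: [-1.2, -0.6, -1.5]
grip_width: 0.0343
tcp [0.581  0.146  0.1894] a 6.52440477516266 tilt 0.002306545629633009
turn(deg) [-0.0021  0.0244  0.0009] shift in present axes mm [   0.2348 -210.5581    0.0392] shift in goal axes mm [   0.2315 -210.5581    0.0315]
t 22.25 q [-0.8763  0.4338  0.7038  1.7932 -0.3224  1.0324  0.0635] F [ 0.5321 -0.2651 -0.2821] w 0.034407916377507834
```

View pics/w17.png

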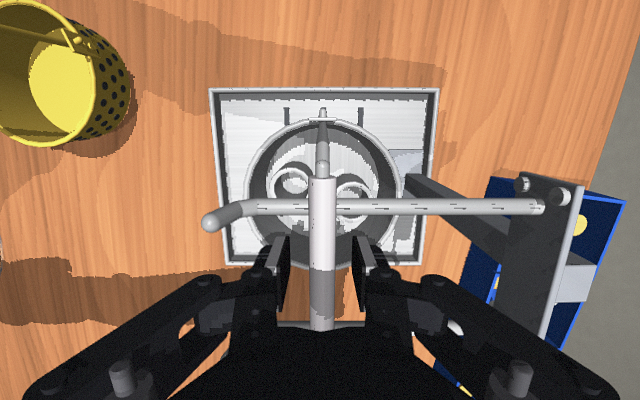

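Released and hanging level: the tube at (321,180–330) rests on the prong at v≈207, and the fingers are clear on both sides. Next I'll retreat straight up.

```bash
python3 -m jog '0 0 0 0 -6 0 0.4;0 0 0 0 -10 0 0.4;0 0 0 0 -16 0 0.4;0 0 0 0 -25 0 0.4;0 0 0 0 -25 0 0.4'; python3 -m jog '0 0 0 0 -25 0 0.4;0 0 0 0 -25 0 0.4;0 0 0 0 -15 0 0.4;0 0 0 0 0 0 0.4;0 0 0 0 0 0 0.4'; python3 -m jog '0 0 0 0 0 0 0.4;0 0 0 0 0 0 0.4;0 0 0 0 0 0 0.4;0 0 0 0 0 0 0.4;0 0 0 0 0 0 0.4'
python3 - <<'E'
from h import *
w=grab("wrist"); cv2.imwrite("pics/w18.png",w["color"][:,:,::-1])
g=grab("scene"); crop(g,"s18.png",290,110,480,290,3.3)
t=grab("top"); cv2.imwrite("pics/t18.png",t["color"][:,:,::-1])
cv2.imwrite("pics/sf18.png",g["color"][:,:,::-1])
go([.5812,.1461,.4],6.5)
E
```

```text
clock: 22.67
tcp_pos: [0.5807, 0.1457, 0.273]
orientation: [-1.569, -0.089, 0.089]
contact_force: [1.1, 0.6, -0.7]
grip_width: 0.0343
clock: 23.08
tcp_pos: [0.5815, 0.146, 0.3379]
orientation: [-1.568, -0.091, 0.087]
contact_force: [0.1, -0.8, -1.1]
grip_width: 0.0343
clock: 23.5
tcp_pos: [0.5807, 0.146, 0.3359]
orientation: [-1.569, -0.089, 0.09]
contact_force: [0.1, -0.2, 0.2]
grip_width: 0.0344
tcp [0.5809 0.146  0.3363] a 6.523764499322855 tilt 0.02062014984733594
turn(deg) [ 0.0092  0.0238 -0.0185] shift in present axes mm [  0.2779 -63.7365   0.0444] shift in goal axes mm [  0.2984 -63.7364   0.0547]
t 23.65 q [-0.9356  0.3077  0.7668  1.6047 -0.2186  1.3182 -0.0234] F [-0.0089  0.2668  0.346 ] w 0.034502008503410904
```

View pics/s18.png

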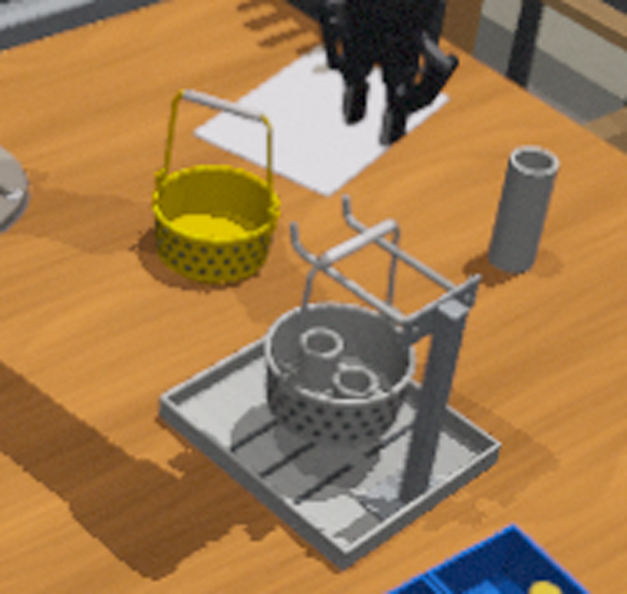

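View pics/w18.png

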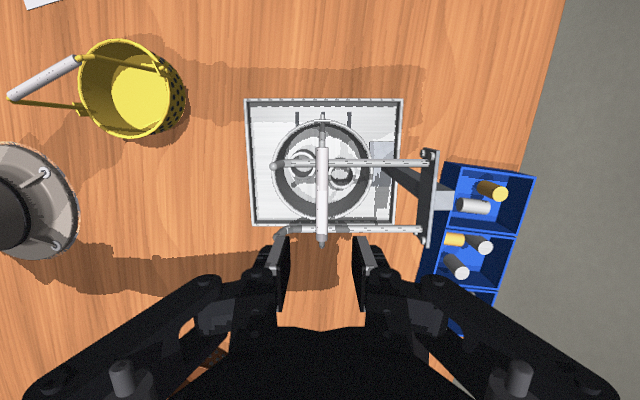

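View pics/sf18.png

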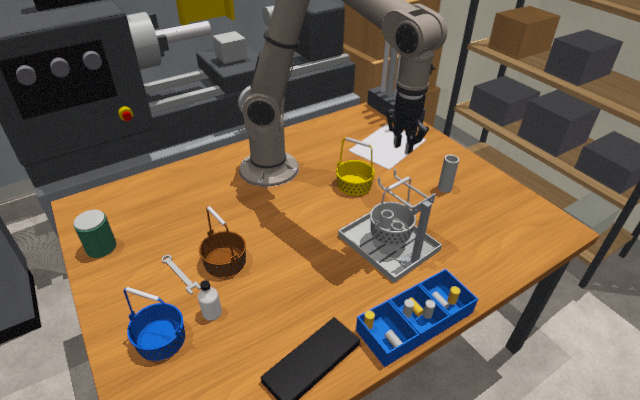

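The tube lies across both prongs behind the tips: in the wrist view it runs from (322,150) to (322,240), with the prongs at v≈163 and 229. Both sleeves are in the basket, and the tube, spanner and oiler stand where they did. One numeric check before handing in.

Run:
```python
from h import *
from bench import r
w=grab("wrist"); c=cloud(w)
e=onplane(w,[(322,149),(322,237)],.246); seat=np.array([.576,.1437,.24]); Rz=R.from_euler('z',6.5,degrees=True).as_matrix()
print("len",np.linalg.norm(e[1]-e[0]),"grip in seat",(e.mean(0)-seat)@Rz,"ang",np.degrees(np.arctan2(*(e[0]-e[1])[[1,0]])),"tube top z",c[195,322])
g=grab("scene"); a=cv2.imread("pics/sf18.png")[:,:,::-1]; d=cv2.absdiff(a[170:250,350:440],g["color"][170:250,350:440]); print("change",d.mean(),cv2.absdiff(a[250:,:100],g["color"][250:,:100]).mean())
r.hand_in(); print(r.get_obs()["clock"])
```

```text
len 0.08740828394537481 grip in seat [0.0056 0.0044 0.006 ] ang 96.6249708428108 tube top z [0.5809 0.1499 0.2508]
change 1.7661574074074073 1.8815333333333333
the job is handed in; nothing more can be done
the job is handed in; nothing more can be done
```

I raised the bail upright with the basket standing on the bench. Then I lifted the basket by the bail, hung the grip across both prongs behind the tips, let go and backed off upwards. I handed the job in at about 24 s; it reports no verdict.

**Last checks:**
- **Grip position:** it lies about 6 mm behind the seat and 4 mm sideways, and square to within about 0.1°. Its axis is about 5 mm above the prongs.
- **Basket:** it hangs level and clear of the tray with both sleeves inside. Two pictures in a row differed only by noise, so it looks still.
- **Robot:** the contact force was near zero after I let go.
- **Bystanders:** the tube, spanner and oiler look unmoved in the scene view. I judged this by eye, not by measurement.

**What failed or disagreed:**
- **First grip missed:** the jaws shut on nothing. In the pictures the shut fingertips ended about 36 mm short of the reported TCP, so I went about 32 mm lower and tried again.
- **Basket slid:** while I raised the bail, it pushed the basket about 8 mm along the bench, but it stayed level. The tube also slid a little in the pads, so I regrasped before lifting.
- **Seat position:** the scene and top cameras put it about 7 mm from where the wrist camera did. I used the wrist camera.
- **Tube length:** it measured 87 mm instead of 92 mm in the last picture, because I read its ends off roughly.

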